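# Set up the next sixth on the dividing plate and hold it for scribing

## Task

A round plywood tray base is being marked out in sixths on the dividing plate: lay the aluminium straightedge with the raised rib on the ledge of the rest, pushed flush against the fence along its whole length, with its end reaching in over the plywood to within a few centimetres of the centre washer but not over it, and let go of it. Then take the black bar knob in the middle and turn the plate clockwise (seen from above) click by click to the third click from where it stands, not running past it to the fourth, with the straightedge still lying flush. Finish while still gripping the knob, holding the plate steady in that third stop so that the line can be scribed; leave the other things on the table where they are.

Things in the scene. Friction and masses are not known exactly. Their poses are not given: they have to be found in the camera images.
- jig: Marking-out jig on a 15 mm plywood baseboard, fixed to the table, at a new place and yaw each time: dividing plate with a rest running out from it along -y. Origin on the table top under the plate's vertical axis; z up. A straightedge laid flush has its centre line at x = -25 mm; with its centre at y = -200 mm its inner end lies 50 mm from the axis (about 25 to 75 mm is good).
- fence_mid (a point): Rest: steel bar with a flat ledge 63 mm above the table, from x = -58 to 0 mm and y = -114 to -286 mm of the jig. Along its +x side a low fence, 7 mm above the ledge, 12 mm thick; its upright face is the jig's plane x = 0, in line with the plate's axis. This point: foot of the face at mid-length (jig x 0, y -200, z 63 mm). Axes as the jig's.
- plate_mid (a point): Plate's axis at the top of the plywood disc, 60 mm above the table; turns with the plate. Steel dividing plate 212 mm across, top at 51 mm, 18 rim notches; on it the plywood disc, 184 mm across, 3 mm lower than the ledge, with two pencil lines, and a centre washer of 26 mm radius (top 64 mm). A spring plunger 55 mm high stands at the rim at jig y = +118 mm.
- straightedge: Aluminium straightedge, loose, 0.3 kg: flat strip 300 x 50 x 6 mm with a rib along its middle, 12 mm wide and 292 mm long, standing to 22 mm above the underside, to hold it by. Lies flat on the table at the start. Origin at the centre of the underside; x along its length, y across, z up. Symmetric: either end may go first and either long edge to the fence.
- knob: Black bar knob on the plate's axis, turns with the plate. Bar 66 mm long (along its x), 20 mm wide (along its y) and 26 mm tall, from 94 to 120 mm above the table, on a stem of 11 mm radius. Origin on the axis, 64 mm above the table; at the start the bar's length is turned 30 degrees anticlockwise (from above) from the jig's x axis. It passes 9 mm above the rib of the laid straightedge.
- knob_top (a point): Centre of the top face of the knob's bar, 120 mm above the table, on the plate's axis.
- plate (a joint): Turn of the plate in rad, 0 where it stands at the start (in a stop), growing clockwise seen from above; it turns freely either way round. A spring detent gives a stop every 20 degrees (0.349 rad): it resists with up to about 0.15 N m a quarter of the way, and from half way draws the plate on into the next stop. The third stop is at 60 degrees (1.047 rad).
- pencil: Flat carpenter's pencil 150 x 14 x 8 mm, loose, on the jig's baseboard on the far side of the fence. Leave alone.
- lath: Plain wooden lath 290 x 45 x 7 mm, without a rib, loose on the table to the right. Not the straightedge; leave alone.
- trysquare: Small try square (wooden stock 100 mm, steel blade 150 mm), 14 mm high, loose, near the robot. Leave alone.
- hammer: Small hammer, 240 mm long, loose, near the robot on the left. Leave alone.
- tub1: Round white tub with a coloured cap, 56 mm across, 63 mm high, loose, on the left. Origin at the centre of its underside. Leave alone.
- tub2: Second tub like it. Leave alone.

How it is judged:
On the way, in this order (a step that is already met when the one before it is completed fails the run):
1. the straightedge lies on the ledge flush against the fence, its end over the plywood, let go (x of straightedge in the frame of jig between -0.0275 and -0.023 m and angle between the x axis of straightedge and the y axis of jig, either way round below 0.02 rad and y of straightedge in the frame of jig between -0.228 and -0.172 m and z of straightedge in the frame of jig between 0.06 and 0.0655 m and angle between straightedge's own z axis and vertical below 0.03 rad and linear speed of straightedge below 0.02 m/s and contact force between each of the arm, the fingers and straightedge below 0.2 N), for 0.2 s.
2. the plate has been turned clockwise to the third stop by the knob (value of joint plate between 0.977198 and 1.1172 rad and velocity of joint plate between -0.1 and 0.1 rad/s and contact force between the fingers and knob above 4 N), for 0.2 s.
At the end, for the whole second after the job is handed in: The straightedge lies untouched on the ledge, its edge within 2.5 mm of the fence and parallel to it within 0.02 rad, its inner end 22 to 78 mm from the plate's axis; the plate stands still within 0.07 rad (4 degrees) of the third stop, and the gripper still grips the knob with more than 4 N (all of step 1 and all of step 2); the arm keeps its last pose, push and grip.
It fails at once if the plate is run past the third stop into the fourth (value of joint plate above 1.22173 rad).
It fails at once if another loose thing is disturbed (moved more than 20 mm) (distance of any of lath, pencil, trysquare, tub1, tub2, hammer from where it was at the start of the episode above 0.02 m).
It also fails if it takes over 61 s, if anything falls off the work surface, if the arm or the gripper's body presses on something with over 40 N, if the wrist force passes 120 N, or if a joint passes its speed limit or range.

## Robot

A 7-joint arm with a two-finger parallel gripper is mounted at the origin on the work surface. World frame = base frame: x ahead of the robot, y to its left, z up, the work surface at z = 0. Lengths are in m, angles in rad, forces in N, time in s.
With the tool pointing down it reaches from about 0.4 to 0.85 m from the base axis. Payload 10.4 kg.
Tool frame: the origin (TCP) lies between the finger pads; the fingertips stand ahead of it and the grasp point (between the pads) lies 6 mm ahead of it (finger_overhang is the z of the fingertips in the tool frame, in m); z points along the fingers, y is the direction in which the jaws open and shut (so a half turn about z gives the same grasp; the last joint's range is limited). The gripper opens to 85 mm and grips with 20 to 120 N. Pads are 22 mm wide; open, the fingers measure 114 mm over their backs; the gripper's body (76 mm by 85 mm) begins 54 mm behind the grasp point. The pads swing forward as they close: fully open they stand 13 mm farther back than shut.
Start: joints at [-1.321, 0.332, -0.065, 1.46, 0.022, 1.35, -0.088], TCP at [0.168, 0.602, 0.221] pointing down, gripper open.
Joint ranges: [-2.6, 2.6], [-0.5, 2.12], [-1.47, 1.34], [0.16, 2.42], [-1.27, 4.41], [0.06, 2.06], [-2.6, 2.6]. Speed limits (rad/s): [2.22, 2.22, 2.79, 2.79, 3.14, 3.14, 3.14].

## Interface

Orientations are given as a unit quaternion [x, y, z, w].
In Python, from workcell import * gives the robot as it stands.
- The arm moves only by the shell command python3 -m creep 'ROWS' [FORCE]. ROWS is JSON, a list of rows, each a list of 7 numbers: the turn, a rotation vector about the tool's x, y, z in rad, then the shift along the tool's x, y, z in mm, then the closure in counts, from 0 (fully open) to 255 (shut). In form: [[wx, wy, wz, dx, dy, dz, claw], ...]. A call has 1 to 8 rows; each row shifts and turns the commanded pose from where the row before left it, along the tool's axes as they then stand; what a row does not reach is not made up. A row lasts 1/10 s, in which the tool goes at most 50 mm and 8.59 degrees, less where a joint would pass 70% of its speed; a pose out of reach is approached as far as the arm can. A call is refused whole if a number of a shift passes 50 or a number of a turn 0.15, either way. A call with a gripper value outside its range is refused whole. The fingers move at their own pace and stop on an object; FORCE is the grip in N (left out, the last holds). Time passes only in rows, so rows that do not move let the fingers close. It gives the time, the measured TCP pose, the force and the opening at its end, in the units of the state.
- get_obs(): the state, without advancing time (a new reading comes with each control period).
- camera(name): name is "scene" or "side" or "wrist"; returns (picture, depth): 420x560x3 uint8, blue, green, red; 420x560 float32, m along the optical axis (not along the pixel's ray), 0 where there is no reading.
- camera_model(name): a dict with "camera_matrix" (3x3 intrinsics, pixels), "k1" (the pictures are not rectified: a ray, as slopes to the right and down, at radius r is drawn at 1 + k1 r^2 times it, then the intrinsics apply), "R" (3x3) and "t" (3): a world point X has camera coordinates R X + t; the wrist camera has in their place "mount" (4x4, takes a point from camera to tool coordinates, whose origin is the TCP and whose axes are the flange's). Camera axes: x right, y down, z forward; pixel columns grow to the right and rows downward; lengths in m; the calibration is good to about 2 mm. A picture is of the moment at which its call begins: read the wrist's pose just before it. camera_model takes no time and is no camera call.
- hand_in(): hands the job in, once; it reports no verdict.
The state is a dict: "clock": time; "joint_pos": joint angles; "joint_velocities": joint speeds; "tau": joint torques, N m; "position": TCP position; "ee_rot": TCP orientation; "ft_force": force on the tool from outside, world axes, zero at the start; "torque": the same for the moment, N m; "grip_width": opening from 0.0 (shut) to 1.0 (fully open).
Only numpy, scipy, OpenCV 4.12 (cv2) and the standard library are available. Lean on these libraries where they do the work, as an engineer would, in place of code of your own. Each camera call takes 0.05 s, during which the arm holds its last target.

## Working session

There is one attempt and no reset: what is moved stays moved. The work goes in short steps, Python scripts to look and compute and a shell command to move; the robot and the scene stay as the last step left them, time stands still between calls to the robot, and variables do not carry over. Pictures are saved under pics/ and viewed, and the job is handed in when it is done.

```bash
ls; mkdir -p pics
python3 - <<'E'
from workcell import *
import cv2, numpy as np
o=get_obs(); print({k:np.round(v,3) for k,v in o.items()})
for n in ["scene","side","wrist"]:
    p,d=camera(n); cv2.imwrite(f"pics/{n}0.png",p); np.save(f"pics/{n}0.npy",d)
    m=camera_model(n); print(n,{k:np.round(v,4).tolist() for k,v in m.items()})
E
```

```text
pics
{'clock': np.float64(0.0), 'joint_pos': array([-1.321,  0.333, -0.065,  1.461,  0.022,  1.35 , -0.088]), 'joint_velocities': array([-0.   ,  0.001, -0.002,  0.   , -0.   , -0.003,  0.   ]), 'tau': array([-2.0000e-03, -6.2546e+01,  4.8000e-02, -3.9160e+01,  1.6000e-02,
        1.0000e-02, -0.0000e+00]), 'position': array([0.168, 0.602, 0.22 ]), 'ee_rot': array([ 0.136,  0.991, -0.001, -0.   ]), 'ft_force': array([ 0.424, -0.374, -0.031]), 'torque': array([-0.031,  0.03 , -0.025]), 'grip_width': np.float64(0.998)}
scene {'camera_matrix': [[462.1751, 0.0, 278.9178], [0.0, 462.1751, 212.6035], [0.0, 0.0, 1.0]], 'k1': 0.0217, 'R': [[-0.801, 0.5985, -0.0142], [0.5205, 0.6845, -0.5104], [-0.2958, -0.4163, -0.8598]], 't': [0.442, -0.2232, 1.4201]}
side {'camera_matrix': [[478.2836, 0.0, 283.8279], [0.0, 478.2836, 203.7549], [0.0, 0.0, 1.0]], 'k1': -0.1165, 'R': [[0.9468, -0.3214, -0.0134], [-0.2245, -0.6305, -0.743], [0.2304, 0.7065, -0.6691]], 't': [-0.5144, 0.1952, 1.4415]}
wrist {'camera_matrix': [[341.1188, 0.0, 275.4634], [0.0, 341.1188, 208.3028], [0.0, 0.0, 1.0]], 'k1': -0.0701, 'mount': [[0.0008, -0.9585, -0.2849, 0.0709], [1.0, 0.0006, 0.0008, 0.0008], [-0.0006, -0.2849, 0.9585, -0.1529], [0.0, 0.0, 0.0, 1.0]]}
```

View pics/scene0.png

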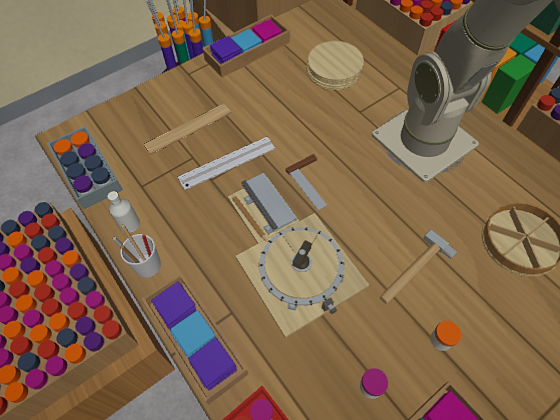

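View pics/side0.png

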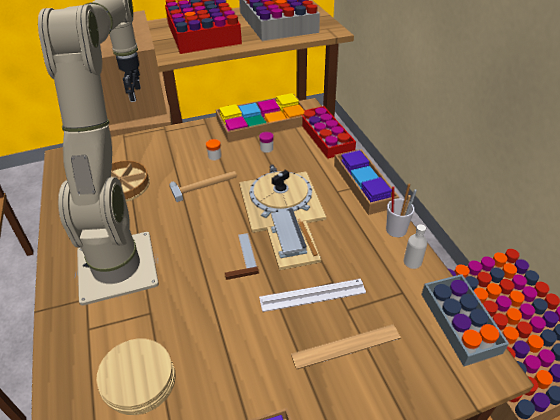

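View pics/wrist0.png

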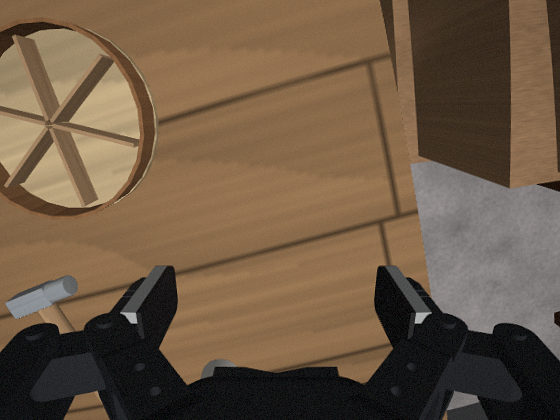

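Scene view: ribbed straightedge around (226,163), lath at (187,128), plate at (302,262), rest around (270,200), pencil at (250,215). In the side view the straightedge is at (313,294). Next I'll zoom in on the jig and the straightedge.

```bash
cat > h.py <<'E'
from workcell import *
import cv2, numpy as np
from scipy.spatial.transform import Rotation as Ro
def cam(name,o=None):
    m=camera_model(name); K=np.array(m["camera_matrix"]); k=m["k1"]
    if name=="wrist":
        T=np.eye(4); T[:3,:3]=Ro.from_quat(o["ee_rot"]).as_matrix(); T[:3,3]=o["position"]
        M=T@np.array(m["mount"]); R=M[:3,:3].T; t=-R@M[:3,3]
    else: R=np.array(m["R"]); t=np.array(m["t"])
    return K,np.array([k,0,0,0.]),R,t
def onplane(c,px,z):
    K,D,R,t=c; p=cv2.undistortPoints(np.array(px,float).reshape(-1,1,2),K,D).reshape(-1,2)
    d=np.c_[p,np.ones(len(p))]@R; C=-R.T@t
    return C+d*((np.asarray(z)-C[2])/d[:,2])[:,None]
def proj(c,X):
    K,D,R,t=c; return cv2.projectPoints(np.array(X,float).reshape(-1,1,3),cv2.Rodrigues(R)[0],t,K,D)[0].reshape(-1,2)
def crop(p,x0,y0,w,h,s,fn): cv2.imwrite(fn,cv2.resize(p[y0:y0+h,x0:x0+w],None,fx=s,fy=s,interpolation=cv2.INTER_CUBIC))
E
python3 - <<'E'
from h import *
p=cv2.imread("pics/scene0.png"); crop(p,170,130,200,150,4,"pics/sc_a.png"); crop(p,200,190,200,150,4,"pics/sc_b.png")
p=cv2.imread("pics/side0.png"); crop(p,220,150,200,150,4,"pics/si_a.png"); crop(p,230,180,160,150,4,"pics/si_b.png")
E
```

```text
(no output)
```

View pics/sc_a.png

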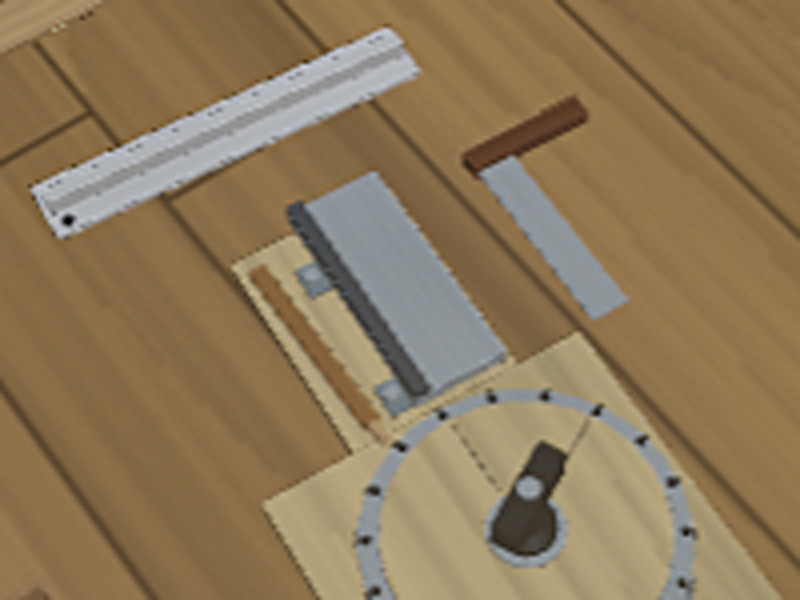

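View pics/sc_b.png

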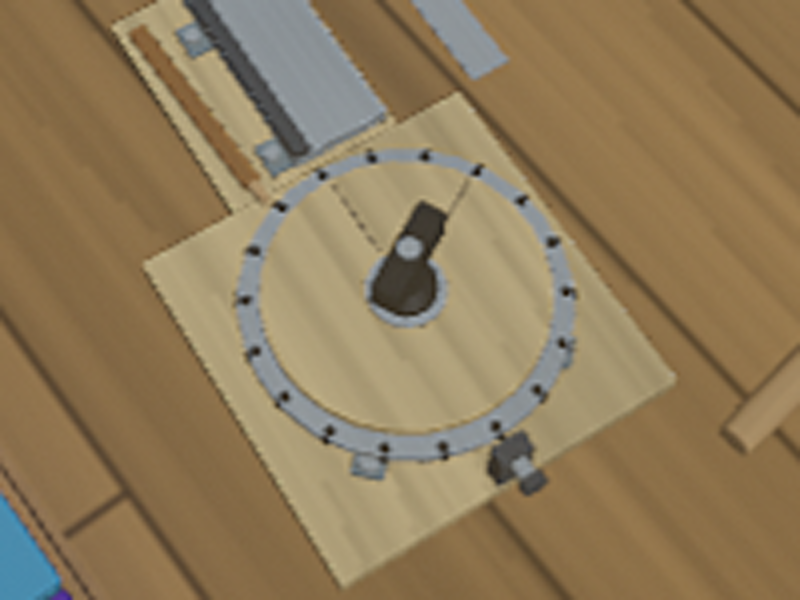

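View pics/si_a.png

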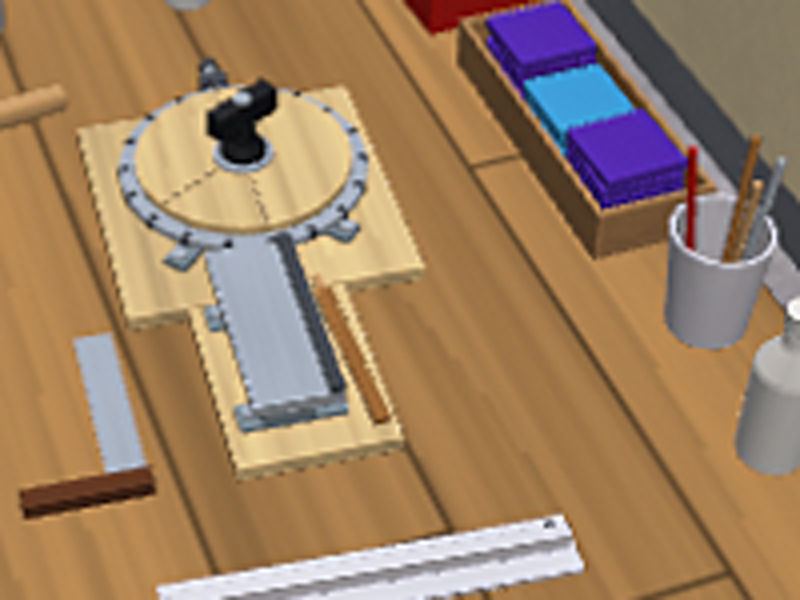

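View pics/si_b.png

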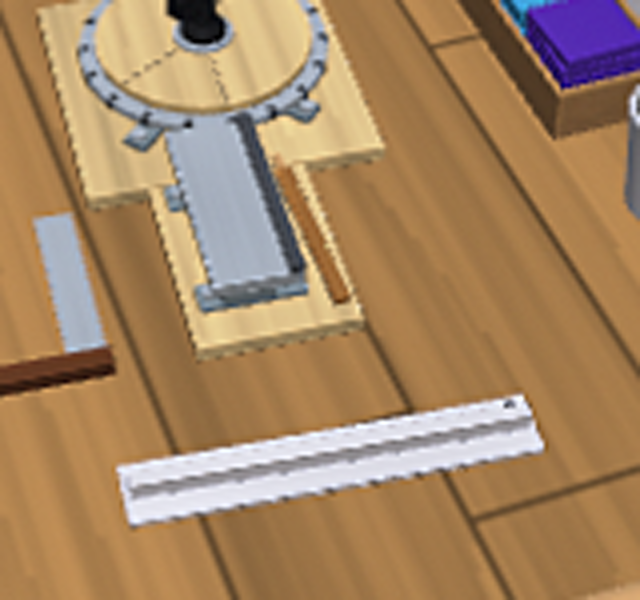

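Run:
```python
from h import *
np.set_printoptions(precision=4,suppress=True)
S=cam("scene"); I=cam("side")
f=lambda L,x0,y0,s=4:[((u+.5)/s-.5+x0,(v+.5)/s-.5+y0) for u,v in L]
for n,c in(("S",S),("I",I)): print(n,-c[2].T@c[3])
print("SE scene",onplane(S,f([(32,188),(388,28),(420,70),(62,238)],170,130),.006))
print("SE side",onplane(I,f([(118,466),(525,396),(545,450),(130,524)],230,180),.006))
print("ledge scene",onplane(S,f([(376,172),(507,354)],170,130),.063))
print("fence top scene inner/outer",onplane(S,f([(303,203),(430,388),(290,208),(415,396)],170,130),.070))
print("ledge side",onplane(I,f([(206,250),(248,408)],220,150),.063))
print("fence side top",onplane(I,f([(290,238),(343,388),(272,238),(330,392)],220,150),.070))
print("washer scene",onplane(S,f([(407,290)],200,190),.064),"side",onplane(I,f([(244,152)],220,150),.064))
# notch/plate rim via scene: baseboard corners z=.015
print("board scene",onplane(S,f([(460,92),(677,380),(343,588),(145,264)],200,190),.015))
```

```text
S [0.8902 0.4794 1.1134]
I [ 0.1988 -1.0607  1.1027]
SE scene [[ 0.6721 -0.3346  0.006 ]
 [ 0.3762 -0.2983  0.006 ]
 [ 0.381  -0.2502  0.006 ]
 [ 0.6773 -0.2833  0.006 ]]
SE side [[ 0.3846 -0.2497  0.006 ]
 [ 0.6836 -0.2884  0.006 ]
 [ 0.6759 -0.338   0.006 ]
 [ 0.3782 -0.3001  0.006 ]]
ledge scene [[ 0.4853 -0.1588  0.063 ]
 [ 0.5025  0.0121  0.063 ]]
fence top scene inner/outer [[ 0.543  -0.1638  0.07  ]
 [ 0.5602  0.0051  0.07  ]
 [ 0.5525 -0.1657  0.07  ]
 [ 0.5713  0.004   0.07  ]]
ledge side [[ 0.5058  0.013   0.063 ]
 [ 0.4834 -0.159   0.063 ]]
fence side top [[ 0.5711 -0.0033  0.07  ]
 [ 0.5535 -0.1696  0.07  ]
 [ 0.5576  0.0015  0.07  ]
 [ 0.5431 -0.1701  0.07  ]]
washer scene [[0.5704 0.1195 0.064 ]] side [[0.5724 0.1167 0.064 ]]
board scene [[ 0.434   0.0073  0.015 ]
 [ 0.4583  0.2539  0.015 ]
 [ 0.7057  0.232   0.015 ]
 [ 0.6808 -0.0156  0.015 ]]
```

Both views agree. The jig axis is at (0.571, 0.118) with yaw about -5.7°, and the straightedge centre is at (0.528, -0.294), lying at about -7.2°. I'll write a helper that gives the deltas in tool axes.

```bash
cat >> h.py <<'E'
def delta(x,y,z,ydeg,o=None):
    "tool-axis move: turn rotvec(rad), shift(mm), for target TCP and tool-y heading (deg), tool down"
    o=o or get_obs(); R=Ro.from_quat(o["ee_rot"])
    a=np.radians(ydeg); yt=np.array([np.cos(a),np.sin(a),0]); zt=np.array([0,0,-1.]); Rt=np.c_[np.cross(yt,zt),yt,zt]
    w=(R.inv()*Ro.from_matrix(Rt)).as_rotvec(); d=R.inv().apply(np.array([x,y,z])-o["position"])*1000
    Y=R.as_matrix()[:,1]
    print("t",round(float(o["clock"]),2),"pos",np.round(o["position"],4),"yhead",round(np.degrees(np.arctan2(Y[1],Y[0])),2),"F",np.round(o["ft_force"],1),"grip",round(float(o["grip_width"]),3),"q",np.round(o["joint_pos"],2))
    print("turn",np.round(w,4),"shift mm",np.round(d,1),"in target axes",np.round(Rt.T@(np.array([x,y,z])-o["position"])*1000,1))
E
python3 - <<'E'
from h import *
import workcell
print([n for n in dir(workcell) if 'finger' in n.lower() or 'over' in n.lower()], getattr(workcell,'finger_overhang',None))
delta(.45,.35,.25,82.8); delta(.528,-.294,.15,82.8)
E
```

```text
['finger_overhang'] 0.025
t 0.15 pos [0.1683 0.6016 0.2204] yhead 74.37 F [-0.9 -0.1 -0.1] grip 0.999 q [-1.32  0.33 -0.06  1.46  0.02  1.35 -0.09]
turn [-1.100e-03 -1.000e-04 -1.471e-01] shift mm [-339.1 -166.4  -29.4] in target axes [-311.  -214.3  -29.6]
t 0.15 pos [0.1683 0.6016 0.2204] yhead 74.37 F [-0.9 -0.1 -0.1] grip 0.999 q [-1.32  0.33 -0.06  1.46  0.02  1.35 -0.09]
turn [-1.100e-03 -1.000e-04 -1.471e-01] shift mm [-587.7 -765.5   71.2] in target axes [-469.1 -843.5   70.4]
```

```bash
python3 -c "
import workcell;print([n for n in dir(workcell) if not n.startswith('__')])"; python3 -m creep '[[0,0,-0.03,-20,-5,0,0],[0,0,-0.03,-40,-15,0,0],[0,0,-0.03,-40,-15,0,0],[0,0,-0.03,-40,-15,0,0],[0,0,-0.03,-40,-20,0,0],[0,0,0,-40,-25,0,0],[0,0,0,-40,-25,0,0],[0,0,0,-30,-40,0,0]]'; python3 -c "
from h import *
delta(.528,-.294,.15,82.8)"
```

```text
['MotionError', 'camera', 'camera_model', 'finger_overhang', 'get_obs', 'hand_in']
clock: 0.95
position: [0.4303, 0.3928, 0.2204]
ee_rot: [0.061, 0.998, -0.0, -0.0]
ft_force: [1.2, -0.6, 0.5]
grip_width: 1.001
t 0.95 pos [0.4303 0.3928 0.2204] yhead 82.97 F [ 1.2 -0.6  0.5] grip 1.001 q [-0.9   0.24  0.1   1.59 -0.02  1.32  0.65]
turn [-0.0002  0.      0.003 ] shift mm [-181.  -669.7   70.6] in target axes [-183.  -669.1   70.4]
```

```bash
python3 -m creep '[[0,0,0,-15,-47,0,60],[0,0,0,-15,-47,0,60],[0,0,0,-15,-47,0,60],[0,0,0,-15,-47,0,60],[0,0,0,-13,-47,0,60],[0,0,0,-13,-47,0,60],[0,0,0,-13,-47,0,60],[0,0,0,-13,-47,0,60]]'; python3 -m creep '[[0,0,0,-12,-47,5,60],[0,0,0,-12,-47,5,60],[0,0,0,-12,-47,5,60],[0,0,0,-12,-47,5,60],[0,0,0,-12,-47,5,60],[0,0,0,-12,-38,5,60],[0,0,0,0,0,0,60]]'; python3 -c "
from h import *
delta(.528,-.294,.15,82.8)
o=get_obs();p,d=camera('wrist');cv2.imwrite('pics/w1.png',p);np.save('pics/w1.npy',[o['position'],o['ee_rot'][:3]],allow_pickle=True) if 0 else None
import json;json.dump({k:np.array(v).tolist() for k,v in o.items()},open('pics/w1.json','w'))"
```

```text
clock: 1.75
position: [0.4936, 0.0049, 0.221]
ee_rot: [0.061, 0.998, 0.0, 0.0]
ft_force: [0.5, 0.4, 0.5]
grip_width: 0.76
clock: 2.45
position: [0.53, -0.2789, 0.1899]
ee_rot: [0.065, 0.998, -0.002, -0.001]
ft_force: [-0.2, -0.1, -0.2]
grip_width: 0.765
t 2.45 pos [ 0.53   -0.2789  0.1899] yhead 82.55 F [-0.2 -0.1 -0.2] grip 0.765 q [-0.11  0.33  0.64  1.61 -0.2   1.27  2.01]
turn [-0.0032 -0.0019 -0.0043] shift mm [ -0.1 -15.1  39.9] in target axes [  0.1 -15.2  39.9]
```

View pics/w1.png

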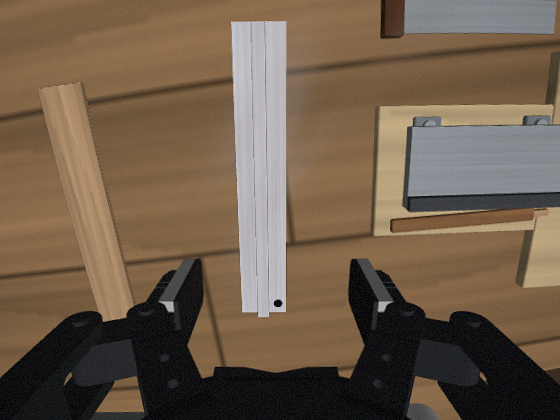

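The wrist view shows the whole straightedge, with strip corners near (232,22), (286,22), (286,311) and (242,312), and the rib along columns 251–270. The lath's near end and the rest are well clear. I'll measure its pose from this.

Run:
```python
from h import *
import json
o=json.load(open('pics/w1.json')); c=cam("wrist",o)
p=cv2.imread('pics/w1.png'); 
crop(p,220,10,80,60,8,"pics/w1a.png"); crop(p,220,265,80,60,8,"pics/w1b.png")
g=cv2.cvtColor(p,cv2.COLOR_BGR2HSV); m=((g[...,1]<40)&(g[...,2]>150)).astype(np.uint8); m[:, :215]=0; m[:,310:]=0; m[330:]=0
cs=max(cv2.findContours(m,cv2.RETR_EXTERNAL,cv2.CHAIN_APPROX_NONE)[0],key=cv2.contourArea)[:,0]
P=onplane(c,cs.astype(float),.006)[:,:2]
r=cv2.minAreaRect((P*1000).astype(np.float32)); print(r)
# edges fit left and right
for s,side in((min,'L'),(max,'R')):
    pts=np.array([(s(cs[cs[:,1]==v,0]),v) for v in range(30,305)],float); 
    W=onplane(c,pts,.006)[:,:2]; vx,vy,x0,y0=cv2.fitLine(W.astype(np.float32),cv2.DIST_HUBER,0,.01,.01).ravel(); print(side,np.degrees(np.arctan(vy/vx)),y0+(.528-x0)*vy/vx)
```

```text
((533.07568359375, -294.2270202636719), (49.43523406982422, 305.0942687988281), 83.0305404663086)
L -6.953148 -0.31779686
R -6.972421 -0.2687986
```

View pics/w1b.png

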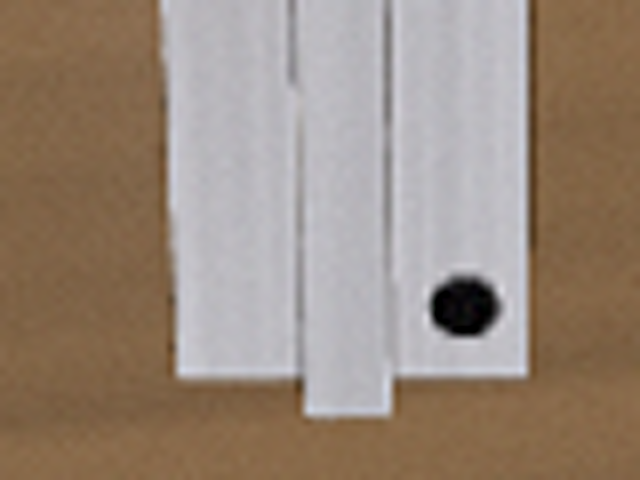

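```bash
python3 -m creep '[[-0.003,-0.002,-0.01,0,-3,20,130],[0,0,-0.003,0,-5,30,170],[0,0,0,0,-5,40,180],[0,0,0,0,-2,30,180],[0,0,0,0,0,10,180],[0,0,0,0,0,0,180]]' 40; python3 -c "
from h import *
delta(.530,-.2935,.034,83.05)
p,d=camera('wrist');cv2.imwrite('pics/w2.png',p)"
```

```text
clock: 3.1
position: [0.53, -0.2861, 0.0601]
ee_rot: [0.054, 0.999, 0.002, 0.0]
ft_force: [-0.4, 0.6, 0.1]
grip_width: 0.295
t 3.1 pos [ 0.53   -0.2861  0.0601] yhead 83.77 F [-0.4  0.6  0.1] grip 0.295 q [-0.04  0.47  0.58  1.72 -0.3   1.04  2.11]
turn [ 0.004  -0.0002  0.0126] shift mm [-0.8 -7.5 26.1] in target axes [-0.9 -7.4 26.1]
```

View pics/w2.png

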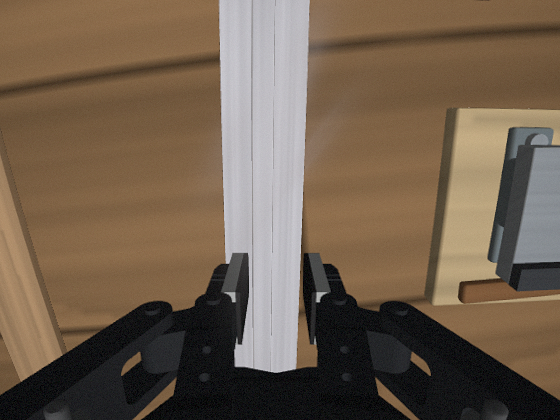

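The rib is at columns 252–274 and the finger midpoint is near 275, so it needs about 7 mm in -y, which matches the numbers.

```bash
python3 -m creep '[[0.002,0,0.006,-1,-4,0,180],[0.002,0,0.006,0,-3.5,5,180],[0,0,0,0,0,10,180],[0,0,0,0,0,7,180],[0,0,0,0,0,0,180]]' 40; python3 -c "
from h import *
delta(.530,-.2935,.034,83.05)"
```

```text
clock: 3.65
position: [0.5297, -0.2945, 0.0375]
ee_rot: [0.061, 0.998, -0.0, -0.0]
ft_force: [-0.0, -0.0, -0.2]
grip_width: 0.291
t 3.65 pos [ 0.5297 -0.2945  0.0375] yhead 83.03 F [-0.  -0.  -0.2] grip 0.291 q [-0.02  0.51  0.58  1.73 -0.32  1.    2.12]
turn [-0.0003 -0.0002 -0.0004] shift mm [-0.1  1.   3.5] in target axes [-0.1  1.   3.5]
```

```bash
python3 -m creep '[[0,0,0,0,1,2,230],[0,0,0,0,0,0,250],[0,0,0,0,0,0,250],[0,0,0,0,0,0,250],[0,0,0,0,0,0,250]]' 60; python3 -c "
from h import *
delta(.530,-.2935,.034,83.05)"
```

```text
clock: 4.15
position: [0.5308, -0.2941, 0.0371]
ee_rot: [0.061, 0.998, -0.001, 0.001]
ft_force: [0.2, 0.0, -0.6]
grip_width: 0.02
t 4.15 pos [ 0.5308 -0.2941  0.0371] yhead 83.02 F [ 0.2  0.  -0.6] grip 0.02 q [-0.02  0.51  0.57  1.73 -0.32  1.    2.12]
turn [-0.001   0.0023 -0.0005] shift mm [0.9 0.5 3.1] in target axes [0.9 0.5 3.1]
```

```bash
python3 -c "
from h import *
p,d=camera('wrist');cv2.imwrite('pics/w3.png',p)
p,d=camera('side');crop(p,250,180,200,150,4,'pics/s3.png')"
```

```text
(no output)
```

View pics/w3.png

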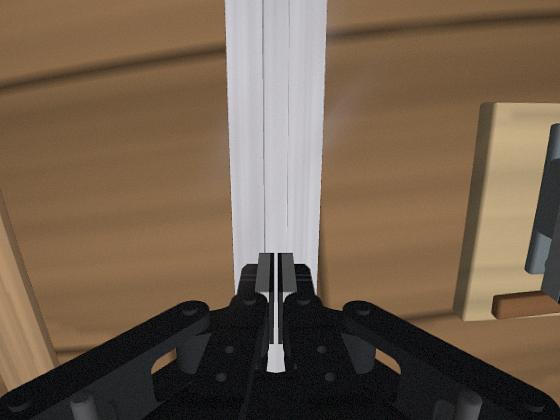

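View pics/s3.png

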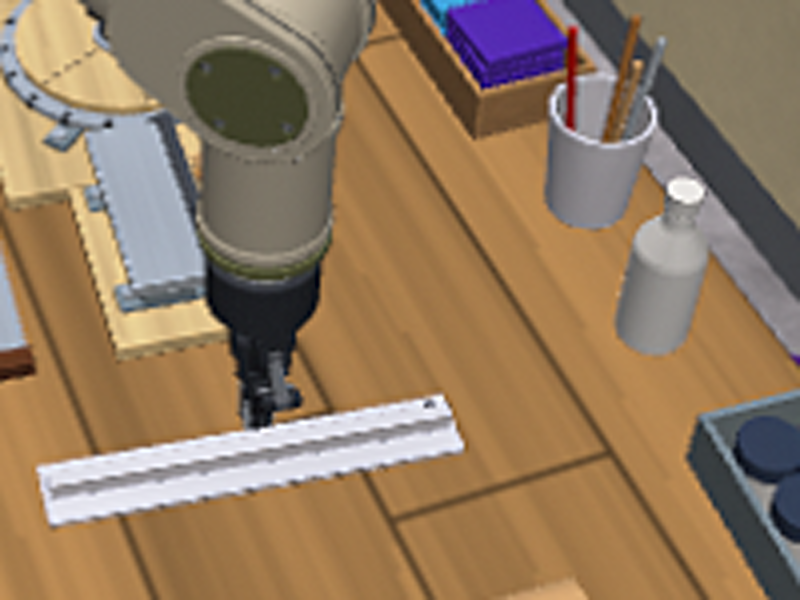

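Run:
```python
from h import *
np.set_printoptions(precision=4,suppress=True)
o=get_obs(); p,d=camera('wrist'); c=cam('wrist',o)
K,D,R,t=c
for u,v in [(265,256),(265,262),(265,270),(288,256),(288,270),(265,300),(262,240),(276,240),(276,300),(277,355)]:
    q=cv2.undistortPoints(np.array([[[u,v]]],float),K,D)[0,0]; X=np.r_[q,1]*d[v,u]; W=R.T@(X-t); print(u,v,d[v,u],W, "tool",Ro.from_quat(o["ee_rot"]).inv().apply(W-o["position"])*1000)
```

```text
265 256 0.14695457 [ 0.5211 -0.2968  0.0549] tool [  9.1791  -3.8929 -17.919 ]
265 262 0.14105994 [ 0.5211 -0.2966  0.0611] tool [  9.2609  -3.7173 -24.0446]
265 270 0.13378298 [ 0.5209 -0.2964  0.0686] tool [  9.4092  -3.5008 -31.5925]
288 256 0.14694735 [ 0.5223 -0.287   0.0549] tool [  9.1897   6.0298 -17.932 ]
288 270 0.13519493 [ 0.5227 -0.2875  0.0673] tool [  8.7682   5.5945 -30.3179]
265 300 0.11171436 [ 0.5204 -0.2957  0.0915] tool [ 10.0132  -2.8468 -54.437 ]
262 240 0.19703767 [ 0.5329 -0.3016  0.0063] tool [-2.9358 -7.1207 30.7317]
276 240 0.18066366 [ 0.5277 -0.2928  0.0216] tool [ 3.1988  0.9314 15.4663]
276 300 0.19032207 [ 0.5634 -0.2971  0.0223] tool [-32.7444   0.9771  14.8551]
277 355 0.20007227 [ 0.6003 -0.301   0.0232] tool [-69.817    1.6195  14.0033]
```

Run:
```python
from h import *
np.set_printoptions(precision=4,suppress=True)
S=cam("side"); p,d=camera('side'); 
crop(p,290,255,50,40,14,'pics/s4.png')
for z in (.012,.03,.05): print(z, onplane(S,[(313.6,286)],z), proj(S,[[.531,-.294,z]]))
p2,d2=camera('scene'); crop(p2,170,110,130,100,6,'pics/sc4.png')
```

```text
0.012 [[ 0.5415 -0.2715  0.012 ]] [[313.0375 292.9182]]
0.03 [[ 0.5358 -0.2845  0.03  ]] [[313.2253 288.9855]]
0.05 [[ 0.5295 -0.299   0.05  ]] [[313.4375 284.5269]]
```

View pics/s4.png

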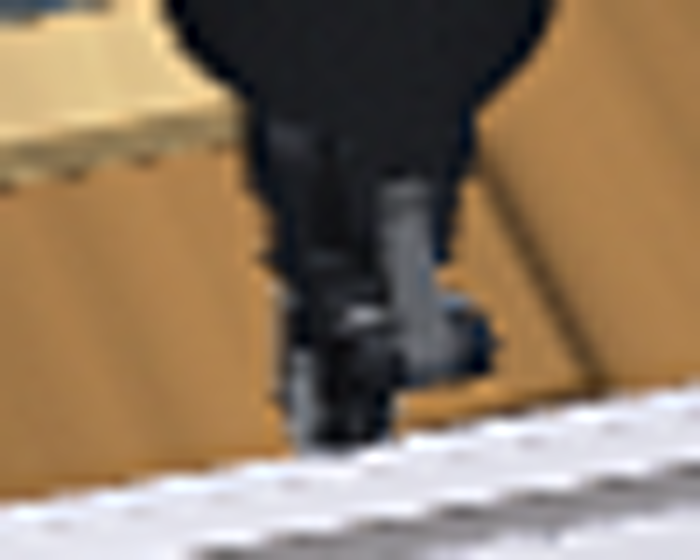

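View pics/sc4.png

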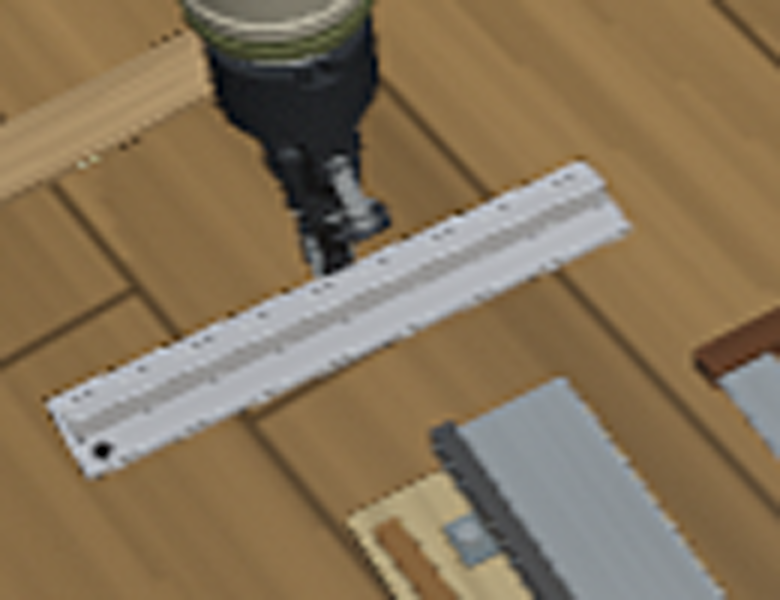

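Run:
```python
from h import *
np.set_printoptions(precision=4,suppress=True)
A=cam("side");B=cam("scene")
a=np.array([290+345/14-.5,255+447/14-.5]); b=np.array([170+333/6-.5,110+274/6-.5])
P=[np.c_[c[2],c[3]] for c in(A,B)]
u=[cv2.undistortPoints(x.reshape(1,1,2),c[0],c[1]).reshape(2,1) for x,c in((a,A),(b,B))]
X=cv2.triangulatePoints(P[0],P[1],u[0],u[1]); print((X[:3]/X[3]).ravel())
for z in(.02,.03,.04,.05,.06): print(z,proj(A,[[.531,-.294,z]]),proj(B,[[.531,-.294,z]]),a,b)
print(get_obs()["clock"])
```

```text
[ 0.5316 -0.2927  0.04  ]
0.02 [[313.1206 291.1796]] [[224.9806 159.1227]] [314.1429 286.4286] [225.     155.1667]
0.03 [[313.2253 288.9855]] [[224.5896 157.0469]] [314.1429 286.4286] [225.     155.1667]
0.04 [[313.3309 286.7681]] [[224.1936 154.9445]] [314.1429 286.4286] [225.     155.1667]
0.05 [[313.4375 284.5269]] [[223.7924 152.815 ]] [314.1429 286.4286] [225.     155.1667]
0.06 [[313.545  282.2617]] [[223.386  150.6579]] [314.1429 286.4286] [225.     155.1667]
4.4
```

The gap comes from the finger length. The fingers shut above the rib, and triangulating from the side and scene views puts the tips at z≈0.040 while the TCP reads 0.037. So the real tips are about 3 mm behind the TCP, not the stated 25 mm ahead. I'll confirm by touching the rib top (z = 22 mm) gently with the shut fingers.

```bash
python3 -m creep '[[0,0,0,0,0,5,250],[0,0,0,0,0,4,250],[0,0,0,0,0,0,250]]' 30;python3 -m creep '[[0,0,0,0,0,2,250],[0,0,0,0,0,1,250],[0,0,0,0,0,0,250]]'; python3 -m creep '[[0,0,0,0,0,2,250],[0,0,0,0,0,0,250]]'
```

```text
clock: 4.7
position: [0.5302, -0.2938, 0.027]
ee_rot: [0.061, 0.998, -0.0, 0.0]
ft_force: [0.2, 0.0, -0.2]
grip_width: 0.02
clock: 5.0
position: [0.5306, -0.2941, 0.0247]
ee_rot: [0.061, 0.998, -0.001, 0.001]
ft_force: [0.5, 0.2, -0.1]
grip_width: 0.016
clock: 5.2
position: [0.5306, -0.294, 0.0227]
ee_rot: [0.061, 0.998, -0.0, 0.001]
ft_force: [0.1, 1.1, -0.2]
grip_width: 0.021
```

```bash
python3 -m creep '[[0,0,0,0,0,1.5,250],[0,0,0,0,0,0,250]]';python3 -m creep '[[0,0,0,0,0,1.5,250],[0,0,0,0,0,0,250]]'; python3 -m creep '[[0,0,0,0,0,1.5,250],[0,0,0,0,0,0,250]]'; python3 -c "
from h import *
delta(.530,-.2935,.008,83.05)"
```

```text
clock: 5.4
position: [0.5306, -0.294, 0.0212]
ee_rot: [0.061, 0.998, -0.0, 0.001]
ft_force: [0.4, -0.1, 0.2]
grip_width: 0.019
clock: 5.6
position: [0.5306, -0.294, 0.0197]
ee_rot: [0.061, 0.998, -0.0, 0.001]
ft_force: [-0.3, -0.2, -0.3]
grip_width: 0.015
clock: 5.8
position: [0.5306, -0.294, 0.0182]
ee_rot: [0.061, 0.998, -0.0, 0.001]
ft_force: [0.4, -0.3, 0.2]
grip_width: 0.016
t 5.8 pos [ 0.5306 -0.294   0.0182] yhead 83.02 F [ 0.4 -0.3  0.2] grip 0.016 q [-0.01  0.53  0.56  1.74 -0.34  0.96  2.13]
turn [-0.0008  0.0018 -0.0005] shift mm [ 0.7  0.5 10.2] in target axes [ 0.7  0.5 10.2]
```

```bash
python3 -m creep '[[0,0,0,0,0,1.5,250],[0,0,0,0,0,0,250]]';python3 -m creep '[[0,0,0,0,0,1.5,250],[0,0,0,0,0,0,250]]';  python3 -c "
from h import *
p,d=camera('side'); crop(p,280,255,66,50,12,'pics/s5.png')"
```

```text
clock: 6.0
position: [0.5306, -0.294, 0.0167]
ee_rot: [0.061, 0.998, -0.0, 0.001]
ft_force: [0.3, 0.0, -0.6]
grip_width: 0.02
clock: 6.2
position: [0.5306, -0.294, 0.0152]
ee_rot: [0.061, 0.998, -0.0, 0.001]
ft_force: [-0.6, -0.1, 0.4]
grip_width: 0.022
```

View pics/s5.png

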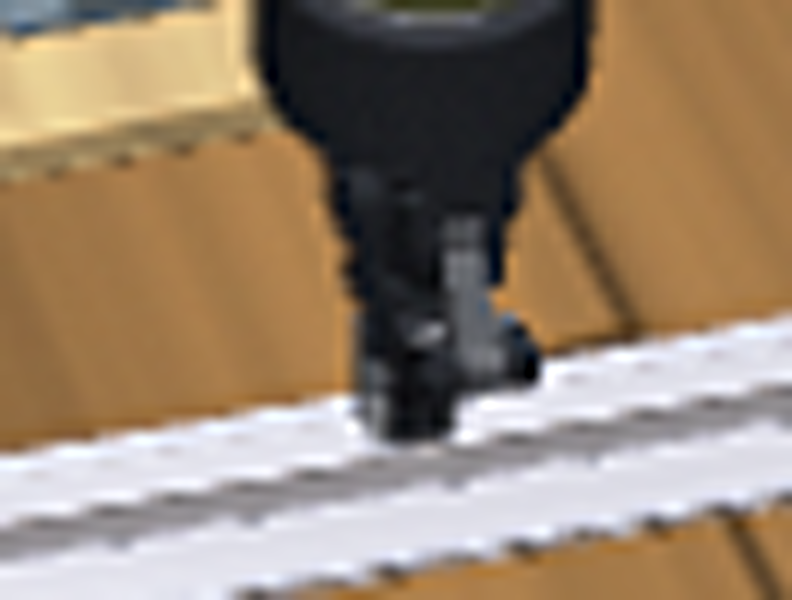

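```bash
python3 -m creep '[[0,0,0,0,0,1.5,250],[0,0,0,0,0,0,250]]'|grep -v ee;python3 -m creep '[[0,0,0,0,0,1.5,250],[0,0,0,0,0,0,250]]'|grep -v ee
```

```text
clock: 6.45
position: [0.5306, -0.294, 0.0137]
ft_force: [-0.8, 0.8, -0.2]
grip_width: 0.021
clock: 6.65
position: [0.5307, -0.294, 0.0122]
ft_force: [-0.4, 0.7, 0.1]
grip_width: 0.02
```

```bash
python3 -m creep '[[0,0,0,0,0,1.5,250],[0,0,0,0,0,0,250]]'|grep -v ee
```

```text
clock: 6.85
position: [0.5308, -0.2941, 0.0119]
ft_force: [-3.6, 3.0, 12.7]
grip_width: 0.018
```

Contact comes at TCP z = 0.0120 on the 22 mm rib top, so the shut fingertips are effectively at TCP z + 10 mm. I'll use that measured figure from here on. Now raise, open, descend and grip again.

```bash
python3 -m creep '[[0,0,0,0,0,-6,180],[0,0,0,0,0,0,180],[0,0,0,0,0,0,180],[0,0,0,0,0,0,180]]'|grep -v ee; python3 -m creep '[[0,0,0,0,0,6,180],[0,0,0,0,0,5,180],[0,0,0,0,0,5,180],[0,0,0,0,0,0,180]]'; python3 -c "
from h import *
delta(.530,-.2935,.000,83.05)"
```

```text
clock: 7.25
position: [0.5306, -0.294, 0.0167]
ft_force: [0.3, 0.7, 0.1]
grip_width: 0.293
clock: 7.65
position: [0.5301, -0.2938, -0.0002]
ee_rot: [0.061, 0.998, -0.0, 0.0]
ft_force: [-0.4, 0.2, 0.2]
grip_width: 0.296
t 7.65 pos [ 5.301e-01 -2.938e-01 -2.000e-04] yhead 83.02 F [-0.4  0.2  0.2] grip 0.296 q [-0.    0.56  0.55  1.75 -0.35  0.93  2.14]
turn [-0.0005  0.0004 -0.0006] shift mm [ 0.2  0.3 -0.2] in target axes [ 0.2  0.3 -0.2]
```

```bash
python3 -m creep '[[0,0,0,0,0,0,230],[0,0,0,0,0,0,255],[0,0,0,0,0,0,255],[0,0,0,0,0,0,255],[0,0,0,0,0,0,255]]' 70; python3 -c "
from h import *
delta(.530,-.2935,.000,83.05)"
```

```text
clock: 8.15
position: [0.5307, -0.2941, 0.0009]
ee_rot: [0.061, 0.998, -0.001, 0.001]
ft_force: [-0.1, 0.3, -1.5]
grip_width: 0.112
t 8.15 pos [ 0.5307 -0.2941  0.0009] yhead 83.02 F [-0.1  0.3 -1.5] grip 0.112 q [-0.    0.56  0.55  1.75 -0.35  0.93  2.14]
turn [-0.0009  0.0019 -0.0005] shift mm [0.8 0.5 0.9] in target axes [0.7 0.5 0.9]
```

Gripped: the opening of 9.5 mm is roughly the rib width. Lift.

```bash
python3 -m creep '[[0,0,0,0,0,-5,255],[0,0,0,0,0,-15,255],[0,0,0,0,0,-25,255],[0,0,0,0,0,-30,255],[0,0,0,0,0,-30,255],[0,0,0,0,0,-15,255],[0,0,0,0,0,0,255]]'; python3 -c "
from h import *
p,d=camera('side');crop(p,200,120,200,150,4,'pics/s6.png')
delta(.5234,-.0783,.10,-5.7)"
```

```text
clock: 8.85
position: [0.5318, -0.2946, 0.1236]
ee_rot: [0.061, 0.998, -0.001, 0.003]
ft_force: [0.3, 0.3, -3.3]
grip_width: 0.115
t 8.9 pos [ 0.5309 -0.294   0.1215] yhead 83.03 F [-0.2  0.6 -3.2] grip 0.111 q [-0.06  0.41  0.62  1.67 -0.26  1.15  2.08]
turn [0.0021 0.0036 1.5487] shift mm [ 33.7 213.2  21.2] in target axes [213.9 -28.9  21.5]
```

View pics/s6.png

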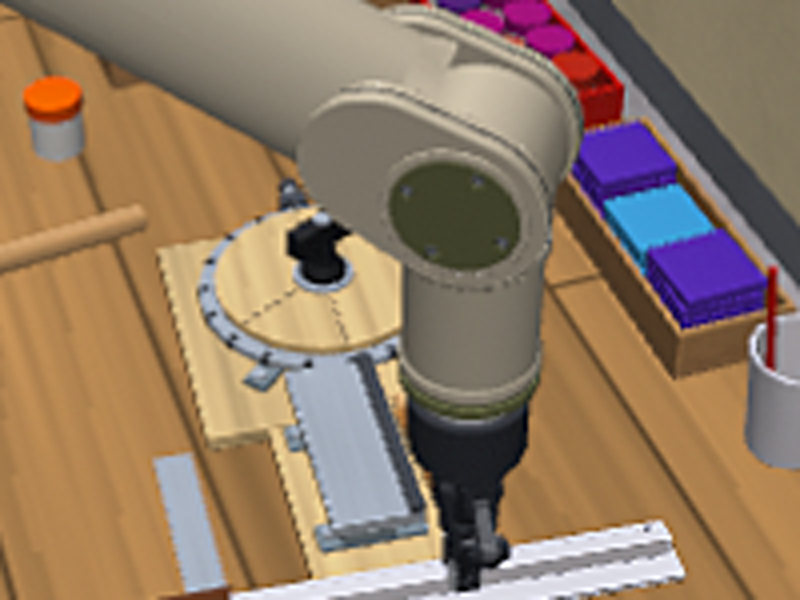

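```bash
python3 -m creep '[[0,0,0.08,0,0,0,255],[0,0,0.13,0,0,0,255],[0,0,0.14,0,0,0,255],[0,0,0.14,0,0,0,255],[0,0,0.14,0,0,0,255],[0,0,0.14,0,0,0,255],[0,0,0.14,0,0,0,255],[0,0,0.14,0,0,0,255]]'|grep pos; python3 -m creep '[[0,0,0.14,0,0,0,255],[0,0,0.14,0,0,0,255],[0,0,0.14,0,0,0,255],[0,0,0.08,0,0,0,255],[0,0,0,0,0,0,255]]'|grep grip; python3 -c "
from h import *
delta(.5234,-.0783,.10,-5.7)
p,d=camera('wrist');cv2.imwrite('pics/w7.png',p)"
```

```text
position: [0.5296, -0.2934, 0.119]
grip_width: 0.12
t 10.2 pos [ 0.5297 -0.2934  0.1191] yhead -5.85 F [-0.3  0.8 -2.7] grip 0.12 q [-0.28  0.51  0.93  1.68 -0.44  1.18  0.66]
turn [-0.0009  0.0009 -0.0026] shift mm [213.4 -28.2  18.9] in target axes [213.4 -27.7  19.1]
```

View pics/w7.png

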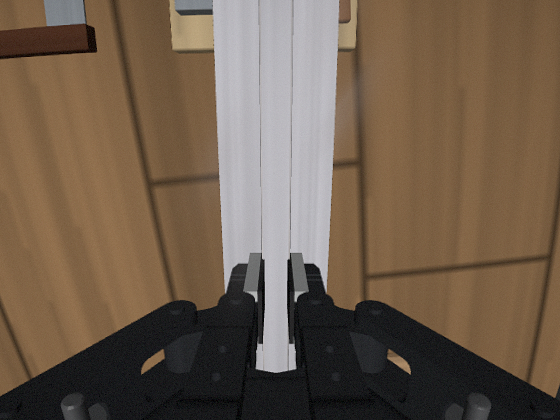

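The straightedge is held square in the jaws. Next I'll carry it over the rest.

```bash
python3 -m creep '[[0,0,0,10,-2,0,255],[0,0,0,25,-4,0,255],[0,0,-0.0026,35,-5,0,255],[0,0,0,40,-5,0,255],[0,0,0,40,-5,0,255],[0,0,0,35,-5,0,255],[0,0,0,20,-3,0,255],[0,0,0,0,0,0,255]]'; python3 -c "
from h import *
delta(.5234,-.0783,.10,-5.7)
p,d=camera('scene');crop(p,200,150,160,120,5,'pics/sc8.png');cv2.imwrite('pics/sc8f.png',p)
p,d=camera('side');crop(p,210,150,160,120,5,'pics/s8.png');cv2.imwrite('pics/s8f.png',p)
p,d=camera('wrist');cv2.imwrite('pics/w8.png',p)"
```

```text
clock: 11.05
position: [0.5218, -0.0825, 0.1202]
ee_rot: [0.738, 0.674, 0.001, 0.0]
ft_force: [-0.7, 0.3, -2.8]
grip_width: 0.111
t 11.05 pos [ 0.5218 -0.0825  0.1202] yhead -5.2 F [-0.7  0.3 -2.8] grip 0.111 q [-0.78  0.3   0.99  1.88 -0.28  1.11  0.23]
turn [ 0.0011 -0.0012  0.0087] shift mm [ 4.3  1.2 20.2] in target axes [ 4.3  1.1 20.2]
```

View pics/sc8.png

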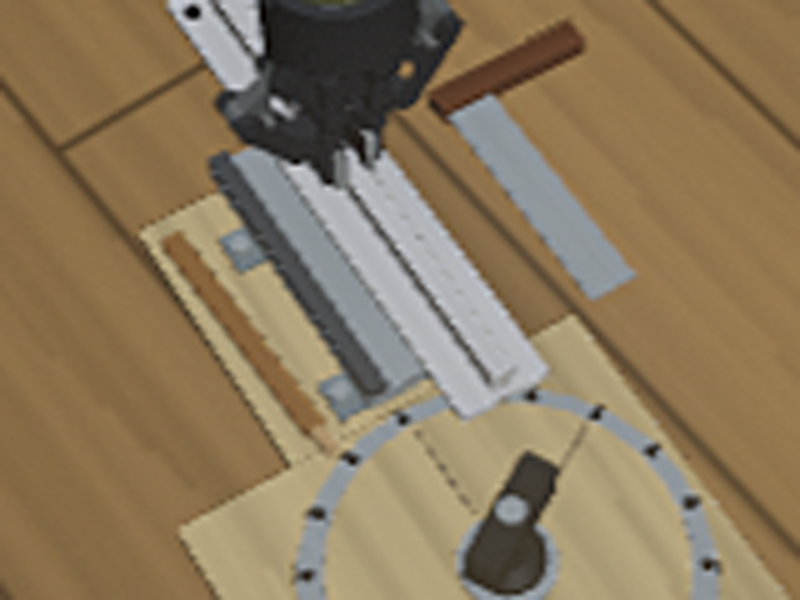

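View pics/s8.png

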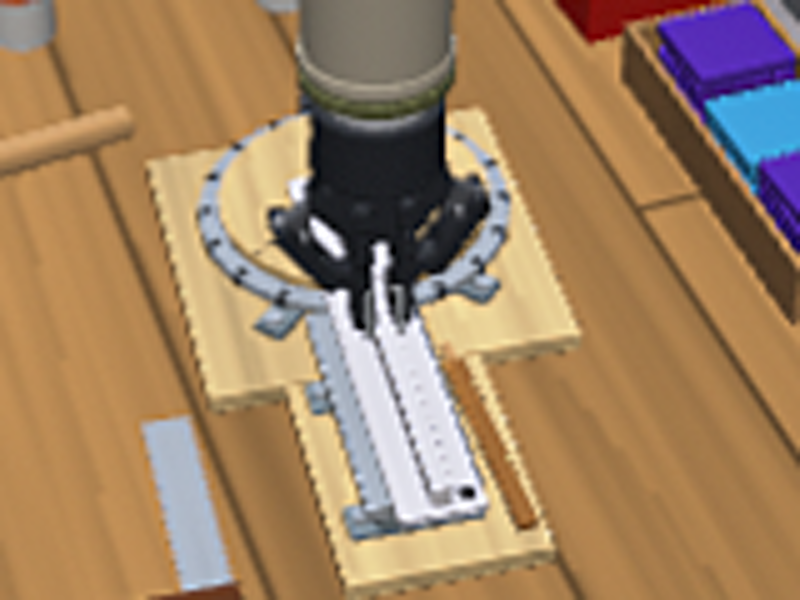

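View pics/w8.png

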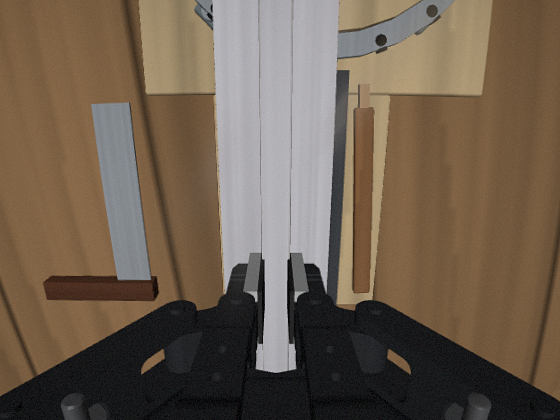

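```bash
cat > fence.py <<'E'
from h import *
import sys
np.set_printoptions(precision=4,suppress=True)
o=get_obs(); p,d=camera('wrist'); cv2.imwrite(sys.argv[1],p); c=cam('wrist',o)
g=cv2.cvtColor(p,cv2.COLOR_BGR2GRAY).astype(float)
zse=o["position"][2]+float(sys.argv[2])  # strip top z
def edge(rows,lo,hi,sgn):
    out=[]
    for v in rows:
        r=cv2.GaussianBlur(g[v:v+1],(5,1),0)[0]; dg=np.gradient(r)*sgn; k=lo+int(np.argmax(dg[lo:hi])); 
        if dg[k]>6: 
            a,b,e=dg[k-1:k+2]; out.append((k+.5*(a-e)/(a-2*b+e+1e-9),v))
    return np.array(out)
def fit(pts,z,name):
    W=onplane(c,pts,z)[:,:2]; vx,vy,x0,y0=cv2.fitLine(W.astype(np.float32),cv2.DIST_HUBER,0,.001,.001).ravel(); 
    if vy<0: vx,vy=-vx,-vy
    print(name,len(pts),"yaw-like deg",round(np.degrees(np.arctan2(-vx,vy)),2),"pt",x0,y0); return np.array([vx,vy]),np.array([x0,y0])
lo,hi=map(int,sys.argv[3:5])
F=fit(edge(range(100,240),lo,hi,+1),.070,"fence outer top (jig x=+12)")
E1=fit(edge(range(60,240),205,240,+1),zse,"SE left edge"); E2=fit(edge(range(60,240),312,342,-1),zse,"SE right edge")
n=np.array([F[0][1],-F[0][0]]); print("jig x of SE edges",(E1[1]-F[1])@n*1000+12,(E2[1]-F[1])@n*1000+12,"TCP jig x",(o["position"][:2]-F[1])@n*1000+12)
delta(.5234,-.0783,.10,-5.7,o)
E
python3 fence.py pics/w9.png 0.006 338 356
```

```text
fence outer top (jig x=+12) 140 yaw-like deg -5.35 pt 0.56833535 -0.055640984
SE left edge 180 yaw-like deg -5.45 pt 0.5034171 -0.031316362
SE right edge 180 yaw-like deg -5.55 pt 0.5527307 -0.042790957
jig x of SE edges -54.904175 -4.7352486 TCP jig x -31.385998688485117
t 11.2 pos [ 0.5218 -0.0875  0.1206] yhead -5.6 F [-0.5 -0.4 -2.4] grip 0.112 q [-0.77  0.3   1.    1.88 -0.28  1.11  0.23]
turn [0.0021 0.001  0.0018] shift mm [ 9.3  0.7 20.6] in target axes [ 9.3  0.7 20.6]
```

The fence heading (-5.35°) and straightedge heading (-5.5°) agree, and the gap is about 4.7 mm. Lowering next, with a few mm inward along the rest.

```bash
python3 -m creep '[[0,0,0,4,0,8,255],[0,0,0,4,0,12,255],[0,0,0,0,0,12,255],[0,0,0,0,0,9,255],[0,0,0,0,0,5,255],[0,0,0,0,0,0,255]]'; python3 fence.py pics/w10.png 0.006 338 366
```

```text
clock: 11.85
position: [0.5223, -0.0795, 0.0738]
ee_rot: [0.741, 0.671, -0.0, 0.001]
ft_force: [0.7, -0.3, -2.8]
grip_width: 0.12
fence outer top (jig x=+12) 110 yaw-like deg -5.3 pt 0.56930983 -0.04475034
SE left edge 180 yaw-like deg -11.86 pt 0.5023716 -0.02238083
SE right edge 180 yaw-like deg -5.31 pt 0.554922 -0.03740023
jig x of SE edges -56.717346 -3.0049028 TCP jig x -31.601436445665314
t 11.85 pos [ 0.5223 -0.0795  0.0738] yhead -5.67 F [ 0.7 -0.3 -2.8] grip 0.12 q [-0.74  0.37  0.95  1.92 -0.35  1.02  0.27]
turn [0.0006 0.0016 0.0006] shift mm [  1.3   1.  -26.2] in target axes [  1.3   1.  -26.2]
```

View pics/w10.png

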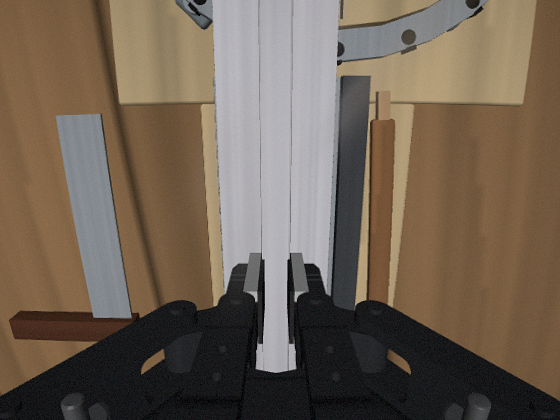

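The straightedge lies parallel to the fence with a gap of a few mm (dark strip at columns 337–369). I'll lower in small steps until it touches.

```bash
python3 -m creep '[[0,0,0,0,0,3,255],[0,0,0,0,0,2,255],[0,0,0,0,0,2,255],[0,0,0,0,0,0,255]]'|grep -v ee; python3 -m creep '[[0,0,0,0,0,1.5,255],[0,0,0,0,0,0,255]]'|grep -v ee;python3 -m creep '[[0,0,0,0,0,1.5,255],[0,0,0,0,0,0,255]]'|grep -v ee
```

```text
clock: 12.3
position: [0.5228, -0.0791, 0.0675]
ft_force: [0.0, 0.6, -2.9]
grip_width: 0.113
clock: 12.5
position: [0.5229, -0.0792, 0.0661]
ft_force: [-0.4, -0.4, -3.2]
grip_width: 0.114
clock: 12.7
position: [0.5228, -0.0792, 0.0645]
ft_force: [0.3, 0.2, -2.9]
grip_width: 0.115
```

```bash
python3 -m creep '[[0,0,0,0,0,1,255],[0,0,0,0,0,0,255]]'|grep -v ee; python3 -m creep '[[0,0,0,0,0,1,255],[0,0,0,0,0,0,255]]'|grep -v ee
```

```text
clock: 12.9
position: [0.523, -0.0792, 0.0639]
ft_force: [-1.5, 1.3, 2.2]
grip_width: 0.112
clock: 13.1
position: [0.523, -0.0792, 0.0638]
ft_force: [-8.2, 1.4, 19.0]
grip_width: 0.116
```

On the ledge. I'll ease off the downward force, then slide toward the fence (+tool y).

```bash
python3 -m creep '[[0,0,0,0,0,-1,255],[0,0,0,0,1,0,255],[0,0,0,0,1,0,255],[0,0,0,0,0,0,255]]'|grep -v ee; python3 -m creep '[[0,0,0,0,1,0,255],[0,0,0,0,0,0,255]]'|grep -v ee;python3 -m creep '[[0,0,0,0,1,0,255],[0,0,0,0,0,0,255]]'|grep -v ee
```

```text
clock: 13.5
position: [0.5234, -0.0793, 0.0638]
ft_force: [-12.7, 3.0, 15.3]
grip_width: 0.115
clock: 13.7
position: [0.5234, -0.0793, 0.0638]
ft_force: [-17.7, 3.0, 21.4]
grip_width: 0.113
clock: 13.9
position: [0.5252, -0.0796, 0.0638]
ft_force: [-13.4, 1.9, 16.3]
grip_width: 0.115
```

```bash
python3 -m creep '[[0,0,0,0,0,-0.7,255],[0,0,0,0,0,0,255]]'|grep -v ee; python3 -c "
from h import *
delta(.5261,-.0785,.064,-5.5)
p,d=camera('side');crop(p,210,150,160,120,5,'pics/s11.png')
p,d=camera('scene');crop(p,200,150,160,120,5,'pics/sc11.png')"; python3 fence.py pics/w11.png 0.006 338 370
```

```text
clock: 14.1
position: [0.5269, -0.0796, 0.0642]
ft_force: [-0.7, 0.2, -4.3]
grip_width: 0.117
t 14.1 pos [ 0.5269 -0.0796  0.0642] yhead -5.63 F [-0.7  0.2 -4.3] grip 0.117 q [-0.72  0.4   0.93  1.92 -0.38  1.01  0.28]
turn [ 0.0022  0.0012 -0.0023] shift mm [ 1.  -1.   0.2] in target axes [ 1.  -1.   0.2]
fence outer top (jig x=+12) 139 yaw-like deg -5.39 pt 0.5700384 -0.037248574
SE left edge 180 yaw-like deg -5.55 pt 0.5093147 -0.023304157
SE right edge 180 yaw-like deg -5.56 pt 0.5575738 -0.037248954
jig x of SE edges -49.764412 -0.40952206 TCP jig x -26.933602241129073
t 14.2 pos [ 0.5269 -0.0796  0.0642] yhead -5.63 F [-0.2 -0.2 -2.9] grip 0.117 q [-0.72  0.4   0.93  1.92 -0.38  1.01  0.28]
turn [0.0021 0.0012 0.0013] shift mm [  0.9  -3.6 -35.9] in target axes [  0.9  -3.7 -35.8]
```

View pics/s11.png

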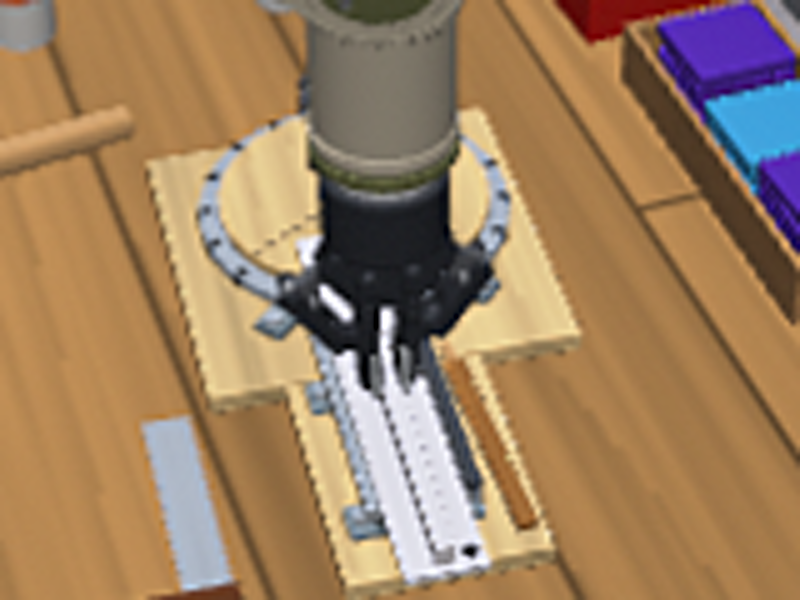

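View pics/w11.png

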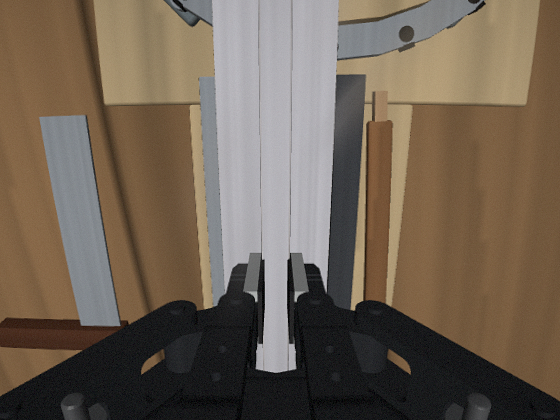

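View pics/sc11.png

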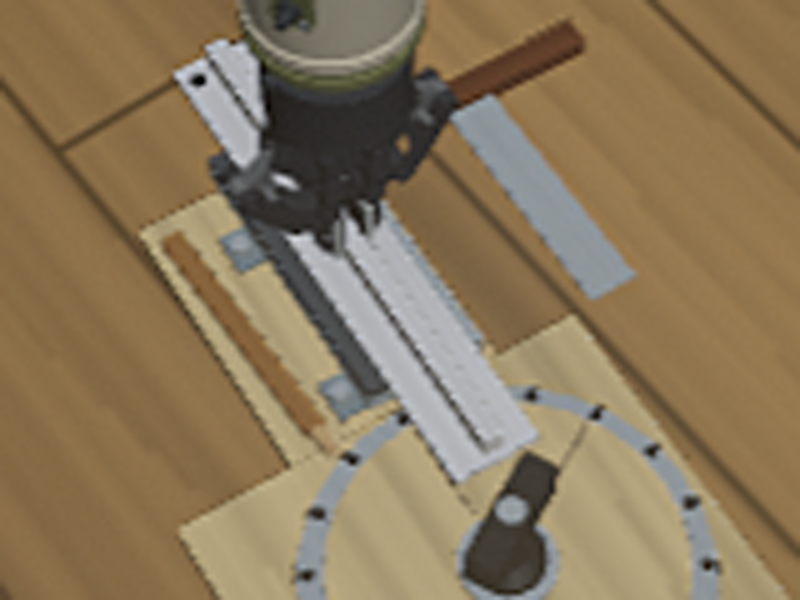

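The straightedge is nearly at the fence. I'll push while it is almost unweighted, so a lateral force can only mean fence contact.

```bash
python3 -m creep '[[0,0,0,0,1,0,255],[0,0,0,0,0,0,255]]'|grep -v ee; python3 -m creep '[[0,0,0,0,1,0,255],[0,0,0,0,0,0,255]]'|grep -v ee
```

```text
clock: 14.45
position: [0.5272, -0.0797, 0.0641]
ft_force: [-4.4, -0.0, -0.1]
grip_width: 0.117
clock: 14.65
position: [0.5272, -0.0797, 0.064]
ft_force: [-9.5, 1.8, 4.8]
grip_width: 0.114
```

```bash
python3 -m creep '[[0,0,0,0,1,0,255],[0,0,0,0,0,0,255]]'|grep -v ee; python3 -c "
from h import *
delta(.5261,-.0785,.064,-5.5);print(get_obs()['torque'])"
```

```text
clock: 14.85
position: [0.5273, -0.0797, 0.0639]
ft_force: [-15.8, 2.9, 9.8]
grip_width: 0.118
t 14.85 pos [ 0.5273 -0.0797  0.0639] yhead -5.66 F [-15.8   2.9   9.8] grip 0.118 q [-0.71  0.41  0.93  1.91 -0.38  1.01  0.29]
turn [-0.0039 -0.0001 -0.0027] shift mm [ 1.  -1.3 -0.1] in target axes [ 1.1 -1.3 -0.1]
[0.57183734 3.3560643  0.15116198]
```

Lateral force now exceeds what friction could give (15.8 N against about 12.7 N normal), so it is pressed against the fence. Release.

```bash
python3 -m creep '[[0,0,0,0,0,0,200],[0,0,0,0,0,0,180],[0,0,0,0,0,0,180],[0,0,0,0,0,0,180]]'|grep -v ee; python3 -c "
from h import *
delta(.5261,-.0785,.064,-5.5)"; python3 fence.py pics/w12.png 0.006 338 370
```

```text
clock: 15.25
position: [0.5303, -0.0799, 0.0646]
ft_force: [0.1, -0.2, 0.4]
grip_width: 0.298
t 15.25 pos [ 0.5303 -0.0799  0.0646] yhead -5.63 F [ 0.1 -0.2  0.4] grip 0.298 q [-0.71  0.41  0.93  1.91 -0.38  1.01  0.29]
turn [ 0.0029  0.001  -0.0023] shift mm [ 1.  -4.4  0.6] in target axes [ 1.  -4.4  0.6]
fence outer top (jig x=+12) 140 yaw-like deg -5.38 pt 0.5699209 -0.038391195
SE left edge 180 yaw-like deg -5.36 pt 0.5086589 -0.03246042
SE right edge 180 yaw-like deg -5.37 pt 0.5588065 -0.02422676
jig x of SE edges -49.54822 -0.3944254 TCP jig x -23.508034837023693
t 15.25 pos [ 0.5303 -0.0799  0.0646] yhead -5.63 F [ 0.1 -0.2  0.4] grip 0.298 q [-0.71  0.41  0.93  1.91 -0.38  1.01  0.29]
turn [0.0029 0.001  0.0012] shift mm [  0.9  -7.  -35.4] in target axes [  0.9  -7.1 -35.4]
```

View pics/w12.png

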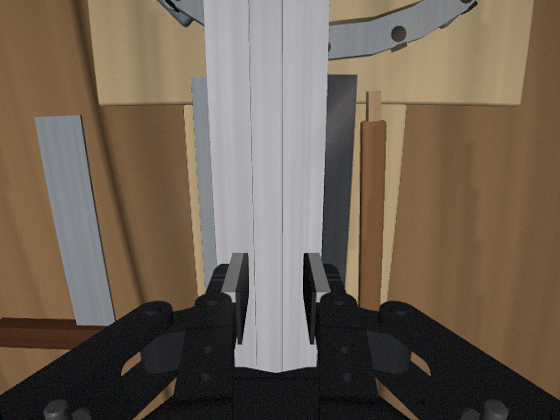

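Flush: the straightedge edges and fence agree within 0.02°, and the edge sits at the fence. I'll centre the fingers on the rib, then rise straight up.

```bash
python3 -m creep '[[0,0,0,0,-1.5,0,180],[0,0,0,0,-1.5,-2,180],[0,0,0,0,0,-6,180],[0,0,0,0,0,-15,150],[0,0,0,0,0,-30,120],[0,0,0,0,0,-35,100],[0,0,0,0,0,-20,100],[0,0,0,0,0,0,100]]'; python3 -c "
from h import *
delta(.571,.118,.17,114.6)
p,d=camera('scene');cv2.imwrite('pics/sc13f.png',p);crop(p,200,150,160,120,5,'pics/sc13.png')
p,d=camera('side');cv2.imwrite('pics/s13f.png',p);crop(p,210,150,160,120,5,'pics/s13.png')"
```

```text
clock: 16.1
position: [0.5284, -0.08, 0.1761]
ee_rot: [0.741, 0.671, 0.003, 0.002]
ft_force: [0.8, -0.2, 0.2]
grip_width: 0.609
t 16.1 pos [ 0.5284 -0.08    0.1761] yhead -5.66 F [ 0.8 -0.2  0.2] grip 0.609 q [-0.83  0.24  1.04  1.81 -0.22  1.21  0.17]
turn [ 0.0051  0.0071 -2.099 ] shift mm [201.2  22.8   6.4] in target axes [-121.1  162.3    6.1]
```

View pics/sc13.png

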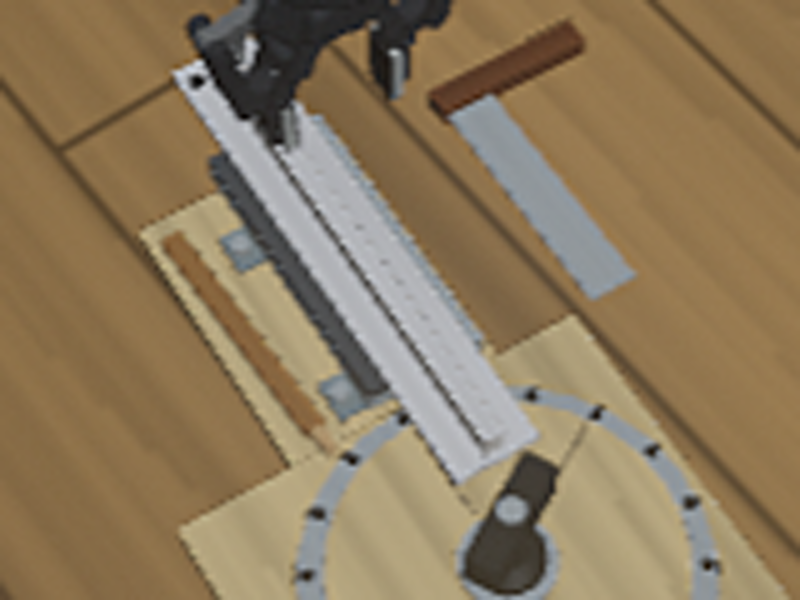

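View pics/s13.png

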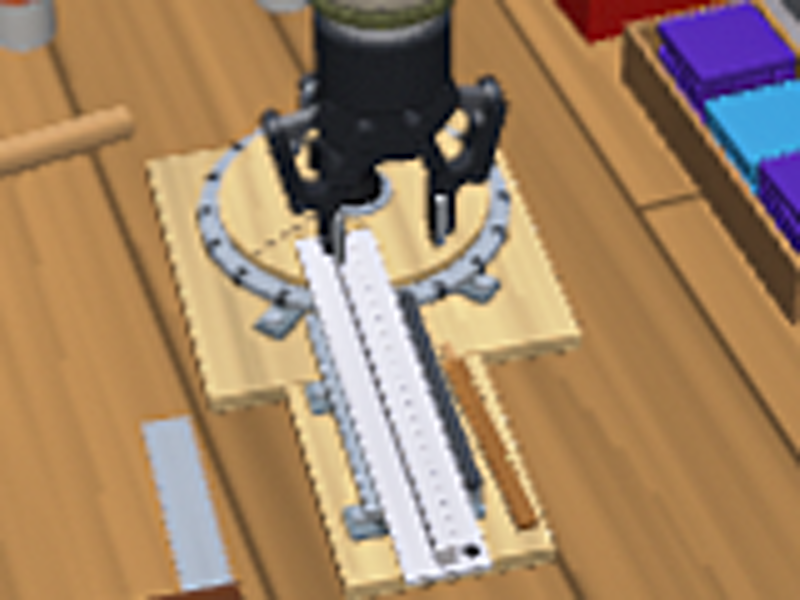

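Run:
```python
from h import *
np.set_printoptions(precision=4,suppress=True)
o=get_obs(); p,d=camera('wrist'); cv2.imwrite('pics/w13.png',p)
S=cam('scene'); f=lambda L,x0,y0,s:[((u+.5)/s-.5+x0,(v+.5)/s-.5+y0) for u,v in L]
W=onplane(S,f([(458,486),(538,438)],200,150,5),.069); print(W)
yaw=np.radians(-5.4); O=np.array([.571,.118]); c,s=np.cos(yaw),np.sin(yaw); Rj=np.array([[c,-s],[s,c]])
print("jig",(W[:,:2]-O)@Rj*1000)
I=cam('side'); W=onplane(I,f([(297,240),(370,230),(405,585),(490,570)],210,150,5),.069); print("side jig",(W[:,:2]-O)@Rj*1000)
```

```text
[[0.5662 0.0726 0.069 ]
 [0.5172 0.0756 0.069 ]]
jig [[ -0.4632 -45.6142]
 [-49.5501 -47.2262]]
side jig [[ -48.1767  -47.0656]
 [   0.5447  -49.1229]
 [ -50.6835 -350.9988]
 [  -1.1891 -351.9216]]
```

View pics/w13.png

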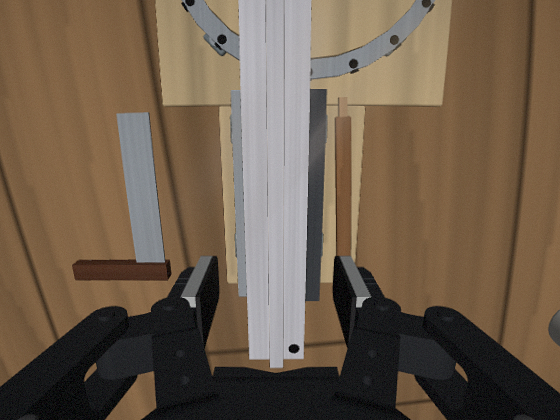

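The inner end is about 47–48 mm from the axis (scene and side agree), and the plate is unmoved. Next: over the knob, higher up, then turn the wrist.

```bash
python3 -m creep '[[0,0,0,10,1,-10,100],[0,0,0,25,3,-10,100],[0,0,0,40,5,0,100],[0,0,0,40,5,0,100],[0,0,0,40,5,0,100],[0,0,0,30,3,0,100],[0,0,0,15,1,0,100],[0,0,0,0,0,0,100]]'|grep -v ee;  python3 -m creep '[[0,0,-0.08,0,0,0,100],[0,0,-0.14,0,0,0,100],[0,0,-0.14,0,0,0,100],[0,0,-0.14,0,0,0,100],[0,0,-0.14,0,0,0,100],[0,0,-0.14,0,0,0,100],[0,0,-0.14,0,0,0,100],[0,0,-0.14,0,0,0,100]]'|grep -v ee; python3 -m creep '[[0,0,-0.14,0,0,0,100],[0,0,-0.14,0,0,0,100],[0,0,-0.14,0,0,0,100],[0,0,-0.14,0,0,0,100],[0,0,-0.14,0,0,0,100],[0,0,-0.14,0,0,0,100],[0,0,-0.14,0,0,0,100],[0,0,-0.05,0,0,0,100]]'|grep -v ee;python3 -c "
from h import *
delta(.571,.118,.17,114.6)"
```

```text
clock: 17.05
position: [0.5689, 0.1196, 0.1918]
ft_force: [-0.5, -0.6, -0.6]
grip_width: 0.608
clock: 17.85
position: [0.569, 0.1147, 0.1924]
ft_force: [-0.1, -0.2, 0.0]
grip_width: 0.608
clock: 18.65
position: [0.569, 0.1146, 0.1924]
ft_force: [0.4, -0.1, -0.4]
grip_width: 0.606
t 18.65 pos [0.569  0.1146 0.1924] yhead 114.23 F [ 0.4 -0.1 -0.4] grip 0.606 q [-0.76  0.27  0.58  1.65 -0.15  1.26  1.84]
turn [-0.0026  0.0008 -0.0064] shift mm [-3.2  2.3 22.4] in target axes [-3.2  2.2 22.4]
```

```bash
python3 - <<'E'
from h import *
p,d=camera('wrist'); cv2.imwrite('pics/w14.png',p)
p,d=camera('scene'); crop(p,270,220,64,48,12,'pics/sc14.png')
E
python3 -c "
import cv2
p=cv2.imread('pics/s8f.png');print(p.shape)
p=cv2.imread('pics/side0.png');cv2.imwrite('pics/s0k.png',cv2.resize(p[160:208,250:314],None,fx=12,fy=12,interpolation=2))
p=cv2.imread('pics/scene0.png');cv2.imwrite('pics/sc0k.png',cv2.resize(p[228:276,270:334],None,fx=12,fy=12,interpolation=2))"
```

```text
(420, 560, 3)
```

View pics/w14.png

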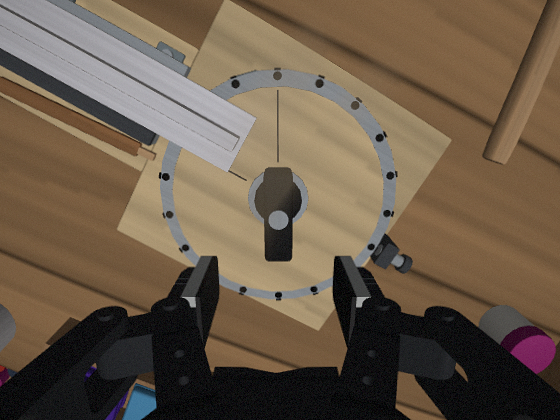

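View pics/s0k.png

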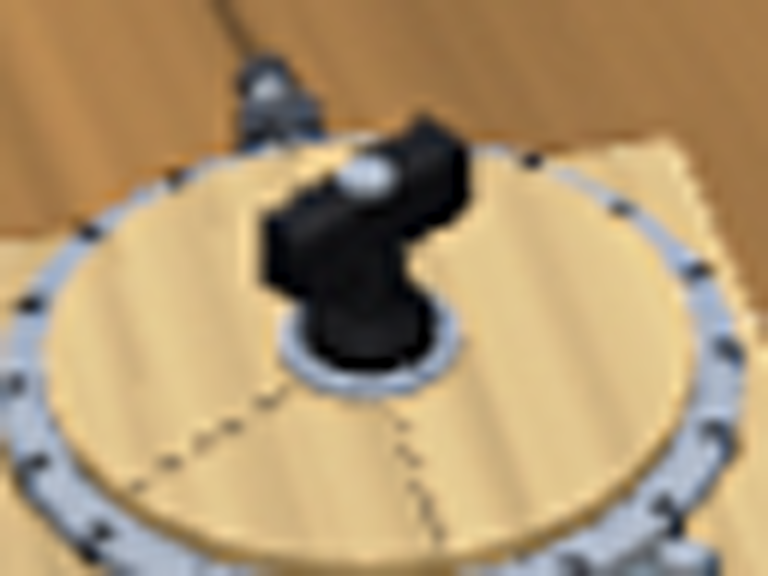

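View pics/sc0k.png

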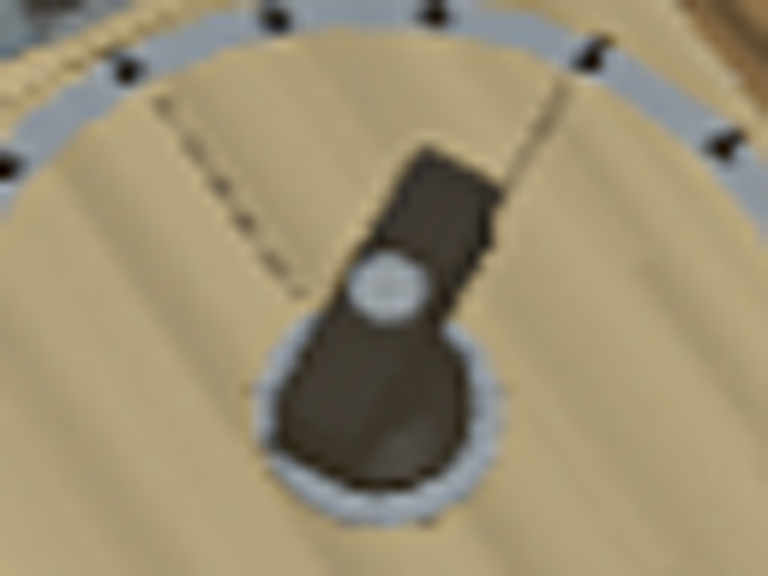

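The wrist view shows the bar vertical in the image (columns 264–293), so the jaws are square to it, with the silver top dot at (278,220). I'll locate the dot from the three cameras.

Run:
```python
from h import *
np.set_printoptions(precision=4,suppress=True)
o=get_obs(); W=cam('wrist',o)
p=cv2.imread('pics/w14.png'); h=cv2.cvtColor(p,cv2.COLOR_BGR2GRAY)[205:235,262:295]; m=(h>110).astype(np.uint8)
n,l,st,ce=cv2.connectedComponentsWithStats(m); i=1+np.argmax(st[1:,4]); print(st[i],ce[i]+[262,205])
print("wrist",onplane(W,[ce[i]+[262,205]],.121), onplane(W,[(278,193)],.064))
print("side",onplane(cam('side'),[(250+369/12-.5,160+178/12-.5)],.121),"scene",onplane(cam('scene'),[(270+388/12-.5,228+288/12-.5)],.121))
```

```text
[  7   6  19  19 286] [277.9825 219.8042]
wrist [[0.5726 0.1179 0.121 ]] [[0.568  0.1162 0.064 ]]
side [[0.5723 0.117  0.121 ]] scene [[0.5698 0.118  0.121 ]]
```

```bash
python3 -c "
from h import *
delta(.5716,.1176,.088,114.6)"; python3 -m creep '[[0,0,-0.006,-2,1,10,100],[0,0,0,-2,1,20,110],[0,0,0,0,0,30,120],[0,0,0,0,0,25,130],[0,0,0,0,0,14,140],[0,0,0,0,0,5,140],[0,0,0,0,0,0,140]]';python3 -c "
from h import *
delta(.5716,.1176,.088,114.6)
p,d=camera('wrist'); cv2.imwrite('pics/w15.png',p)
p,d=camera('side');crop(p,230,140,120,90,6,'pics/s15.png')"
```

```text
t 18.75 pos [0.5691 0.1149 0.1924] yhead 113.98 F [-0.1 -0.4  0.3] grip 0.608 q [-0.76  0.27  0.58  1.65 -0.15  1.26  1.84]
turn [-0.0024  0.0009 -0.0108] shift mm [ -3.3   1.7 104.4] in target axes [ -3.4   1.4 104.4]
clock: 19.45
position: [0.5722, 0.1204, 0.088]
ee_rot: [-0.211, 0.977, -0.001, 0.001]
ft_force: [0.3, 0.7, 0.4]
grip_width: 0.45
t 19.45 pos [0.5722 0.1204 0.088 ] yhead 114.41 F [0.3 0.7 0.4] grip 0.45 q [-0.74  0.39  0.55  1.75 -0.22  1.07  1.89]
turn [-0.0021  0.0007 -0.0033] shift mm [ 1.6 -2.3  0. ] in target axes [ 1.7 -2.3  0. ]
```

View pics/w15.png

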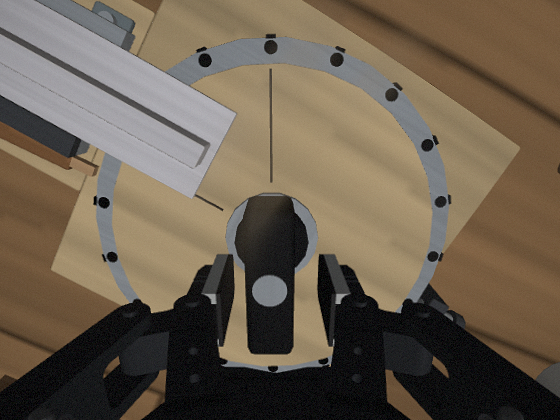

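View pics/s15.png

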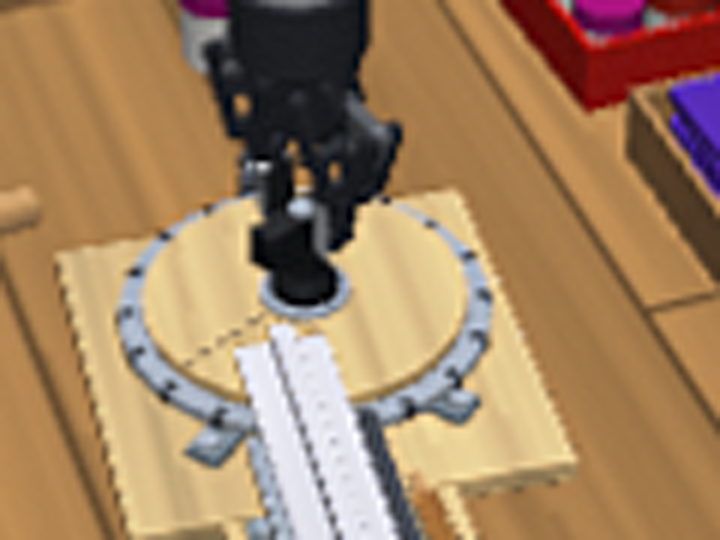

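Jaws straddle the bar; the dot at column 269 against the finger midpoint of about 275 gives the same 2.3 mm correction. Centre and grip.

```bash
python3 -m creep '[[0,0,-0.003,1.6,-2.3,0,140],[0,0,0,0,0,0,170],[0,0,0,0,0,0,220],[0,0,0,0,0,0,255],[0,0,0,0,0,0,255],[0,0,0,0,0,0,255]]' 60;python3 -c "
from h import *
delta(.5716,.1176,.088,54.6)"
```

```text
clock: 20.15
position: [0.5721, 0.1176, 0.0891]
ee_rot: [-0.213, 0.977, -0.001, 0.001]
ft_force: [-1.6, -2.2, 6.4]
grip_width: 0.221
t 20.15 pos [0.5721 0.1176 0.0891] yhead 114.6 F [-1.6 -2.2  6.4] grip 0.221 q [-0.73  0.38  0.55  1.75 -0.22  1.06  1.89]
turn [-8.0000e-04  2.9000e-03  1.0472e+00] shift mm [0.4 0.2 1.1] in target axes [ 0.4 -0.3  1.1]
```

Gripped square at heading 114.6°. First click: +0.349 rad about tool z, which is clockwise from above.

```bash
python3 -m creep '[[0,0,0.05,0,0,0,255],[0,0,0.07,0,0,0,255],[0,0,0.07,0,0,0,255],[0,0,0.07,0,0,0,255],[0,0,0.06,0,0,0,255],[0,0,0.029,0,0,0,255],[0,0,0,0,0,0,255],[0,0,0,0,0,0,255]]';python3 -c "
from h import *
delta(.5716,.1176,.088,54.6);print(get_obs()['torque'])
p,d=camera('wrist'); cv2.imwrite('pics/w16.png',p)"
```

```text
clock: 20.95
position: [0.5722, 0.1172, 0.0891]
ee_rot: [-0.04, 0.999, -0.001, 0.001]
ft_force: [-1.8, -3.1, 6.5]
grip_width: 0.217
t 20.95 pos [0.5722 0.1172 0.0891] yhead 94.58 F [-1.8 -3.1  6.5] grip 0.217 q [-0.78  0.4   0.62  1.76 -0.25  1.07  1.57]
turn [-0.0007  0.0033  0.6978] shift mm [0.6 0.5 1.1] in target axes [0.7 0.  1.1]
[-0.62516879  0.30816407 -0.02300385]
```

View pics/w16.png

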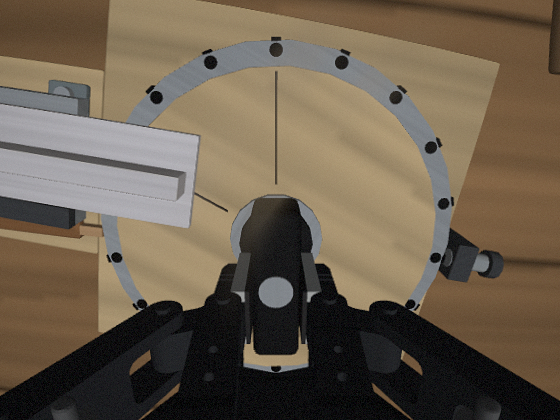

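The plate followed exactly: the pencil line is still vertical along the bar while the jig turned 20° in view. Second click next.

```bash
python3 -m creep '[[0,0,0.05,0,0,0,255],[0,0,0.07,0,0,0,255],[0,0,0.07,0,0,0,255],[0,0,0.07,0,0,0,255],[0,0,0.06,0,0,0,255],[0,0,0.029,0,0,0,255],[0,0,0,0,0,0,255],[0,0,0,0,0,0,255]]';python3 -c "
from h import *
delta(.5716,.1176,.088,54.6);print(get_obs()['torque'])"
```

```text
clock: 21.8
position: [0.5721, 0.1167, 0.089]
ee_rot: [0.134, 0.991, -0.001, 0.001]
ft_force: [-2.1, -3.5, 7.9]
grip_width: 0.221
t 21.8 pos [0.5721 0.1167 0.089 ] yhead 74.57 F [-2.1 -3.5  7.9] grip 0.221 q [-0.84  0.41  0.69  1.76 -0.29  1.07  1.25]
turn [-0.0006  0.0033  0.3485] shift mm [0.7 0.7 1. ] in target axes [0.9 0.4 1. ]
[-0.92848651  0.49867805 -0.06844423]
```

```bash
python3 -m creep '[[0,0,0.05,0,0,0,255],[0,0,0.07,0,0,0,255],[0,0,0.07,0,0,0,255],[0,0,0.07,0,0,0,255],[0,0,0.06,0,0,0,255],[0,0,0.028,0,0,0,255],[0,0,0,0,0,0,255],[0,0,0,0,0,0,255]]';python3 -c "
from h import *
delta(.5716,.1176,.088,54.6);print(get_obs()['torque'])
o=get_obs();p,d=camera('wrist'); cv2.imwrite('pics/w17.png',p)
p,d=camera('scene');crop(p,200,150,160,120,5,'pics/sc17.png'); cv2.imwrite('pics/sc17f.png',p)
p,d=camera('side');cv2.imwrite('pics/s17f.png',p);crop(p,210,150,160,120,5,'pics/s17.png')"
```

```text
clock: 22.6
position: [0.572, 0.1164, 0.0891]
ee_rot: [0.304, 0.953, -0.001, 0.001]
ft_force: [-3.5, -5.1, 8.4]
grip_width: 0.218
t 22.6 pos [0.572  0.1164 0.0891] yhead 54.62 F [-3.5 -5.1  8.4] grip 0.218 q [-0.89  0.43  0.76  1.76 -0.33  1.08  0.93]
turn [-0.0006  0.0032  0.0003] shift mm [1.  0.8 1.1] in target axes [1.  0.8 1.1]
[-1.16977697  0.79264034 -0.01188949]
```

View pics/w17.png

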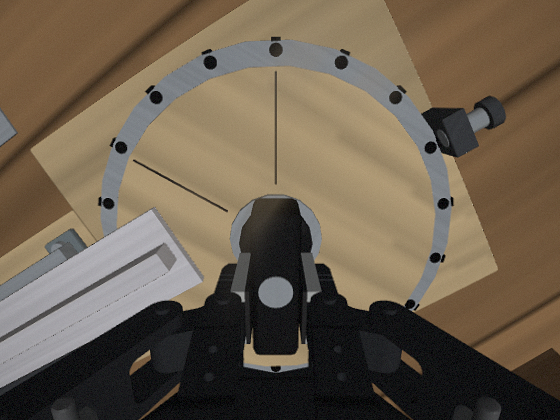

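View pics/sc17.png

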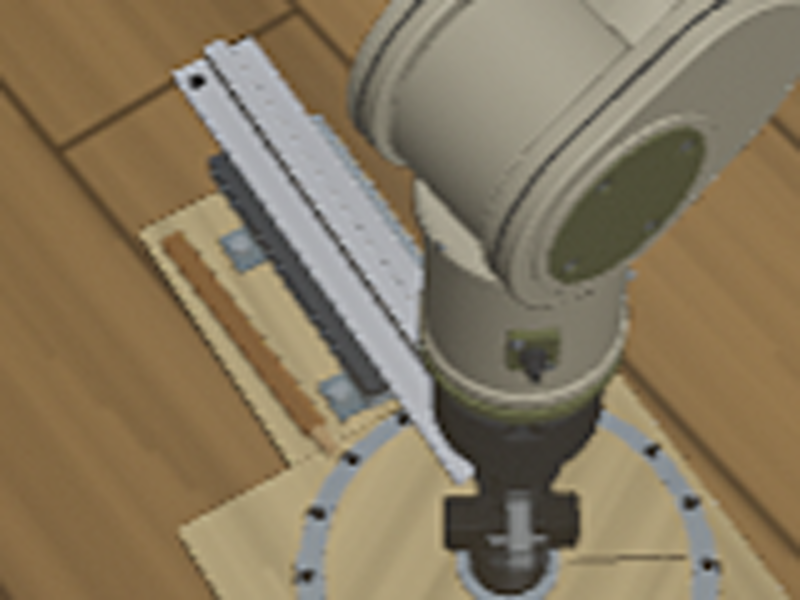

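View pics/s17.png

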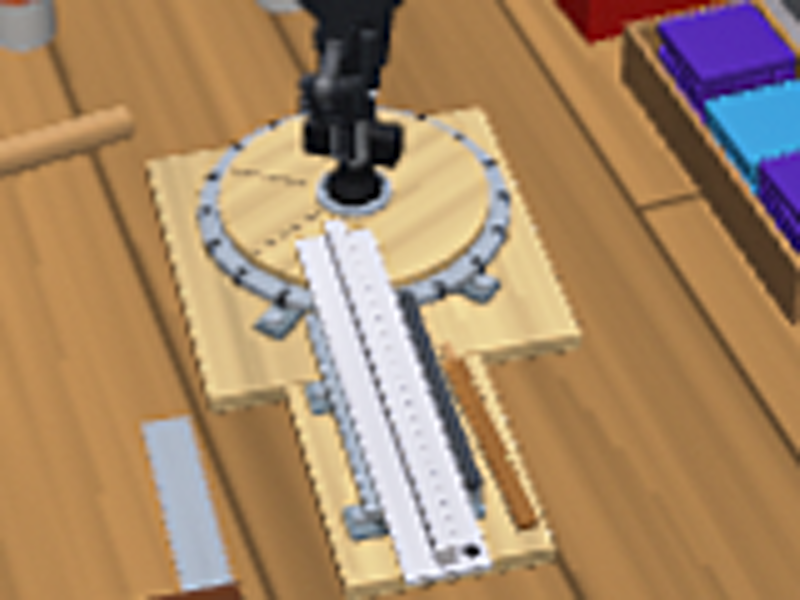

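View pics/sc17f.png

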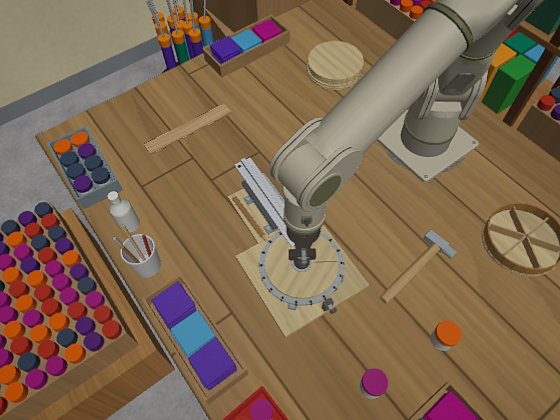

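The third click is in. The plate has turned 60° with the wrist, since the pencil line is still vertical at column 276. The straightedge corners in the side view, (297,240) and (490,570), haven't changed, and the other items are in place. I'll hold briefly, check and hand in.

```bash
python3 -m creep '[[0,0,0,0,0,0,255],[0,0,0,0,0,0,255],[0,0,0,0,0,0,255],[0,0,0,0,0,0,255]]'
python3 - <<'E'
from h import *
delta(.5716,.1176,.088,54.6)
a=cv2.imread('pics/s13f.png').astype(int); b=cv2.imread('pics/s17f.png').astype(int)
m=np.abs(a-b).max(2)[215:270,270:320]; print("side view change over straightedge/rest (max, mean):",m.max(),m.mean())
hand_in()
E
```

```text
clock: 23.15
position: [0.572, 0.1163, 0.0891]
ee_rot: [0.304, 0.953, -0.001, 0.001]
ft_force: [-3.1, -4.8, 8.8]
grip_width: 0.22
t 23.15 pos [0.572  0.1163 0.0891] yhead 54.62 F [-3.1 -4.8  8.8] grip 0.22 q [-0.89  0.43  0.76  1.76 -0.33  1.08  0.93]
turn [-0.0005  0.0031  0.0003] shift mm [1.  0.8 1.1] in target axes [1.  0.8 1.1]
side view change over straightedge/rest (max, mean): 4 1.8629090909090908
the job is handed in; nothing more can be done
```

The straightedge is lying flush on the rest and released. I turned the plate clockwise one click at a time to the third stop and handed in at 23 s, still gripping the knob. The hand-in gave no verdict, so the points below are my own checks.

- **Straightedge:** in the wrist view it was parallel to the fence within about 0.02°, with its edge within about 0.5 mm of it. Its inner end is about 47–49 mm from the plate's axis. After the turn, the side view of it and the rest was unchanged.
- **Plate and knob:** the wrist turned from 114.6° to 54.6° in three stops, and the plate turned with it without slipping. The last reading was steady, with the grip commanded at 60 N (finger contact force isn't reported) and wrist force about 10 N.
- **Other objects:** none looked moved in the last scene picture.

**Disagreement:** the real fingertips end about 10 mm behind the TCP, not 25 mm ahead as stated. My first grasp therefore closed above the rib without moving anything. I found the true offset by touching the rib top, and used it for the straightedge and knob grips.

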